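# Weigh the jar lot on the beam scale and file it in the sloped rack

### The arm

A 6-joint arm with a two-finger parallel gripper is mounted at the origin on a cart in front of the work surface, level with it; the furniture and walls round the work are solid. World frame = base frame: x ahead of the robot, y to its left, z up, the work surface at z = 0. Lengths are in m, angles in degrees, forces in N, time in s.
With the tool pointing down it reaches from about 0.3 to 0.75 m from the base axis. Payload 8.5 kg.
Tool frame: the origin (TCP) lies on the centre line of the jaws, within the pads' length; the fingertips stand 14 mm ahead of it and the grasp point (between the pads) lies 5 mm behind it; z points along the fingers, x is the direction in which the jaws open and shut, and the axes are right-handed (so a half turn about z gives the same grasp; the last joint's range is limited). The gripper opens to 85 mm and grips with 20 to 120 N. Pads are 22 mm wide; open, the fingers measure 114 mm over their backs; the gripper's body (76 mm by 85 mm) begins 54 mm behind the grasp point. The pads swing forward as they close: fully open they stand 13 mm farther back than shut.
Start: joints at [54.013, 21.807, 74.336, -0, 83.858, -12.336], TCP at [0.221, 0.504, 0.245] pointing down, gripper open.
Joint ranges: [-178.18, 178.18], [-50.72, 133.34], [12.68, 142.11], [-81.47, 261.47], [9.98, 163.14], [-165.26, 165.26]. Speed limits (degrees/s): [136.94, 136.94, 180, 180, 180, 180].

### API

Orientations are given as a 3x3 rotation matrix whose columns are the frame's x, y, z axes.
In Python, from rig import * gives the robot as it stands.
- The arm moves only by the shell command python3 -m crank 'ROWS' [FORCE]. ROWS is JSON, one flat list of numbers, 7 for each row, row after row: the turn, a rotation vector about the world's x, y, z in rad, then the shift along the world's x, y, z in m, then the opening in per cent of the stroke, from 0 (shut) to 100 (fully open). A call has 1 to 20 rows; each row shifts and turns the commanded pose from where the row before left it; what a row does not reach is not made up. A row lasts 1/10 s, in which the tool goes at most 50 mm and 8.59 degrees, less where a joint would pass 70% of its speed; a pose out of reach is approached as far as the arm can. A call is refused whole if a number of a shift passes 0.05 or a number of a turn 0.15, either way. A call with a gripper value outside its range is refused whole. The fingers move at their own pace and stop on an object; FORCE is the grip in N (left out, the last holds). Time passes only in rows, so rows that do not move let the fingers close. It gives the time, the measured TCP pose, the force and the opening at its end, in the units of the state.
- observe(): the state, without advancing time (a new reading comes with each control period).
- get_image(name): name is "scene" or "top" or "wrist"; returns a dict with "frame" (420x560x3 uint8, red, green, blue), "fov_y" (degrees; the focal length in pixels is half the picture's height over the tangent of half this angle, whatever the lens; pixels are square), "cx", "cy" (the principal point, pixels), "world_to_cam" (4x4, takes a point from world to camera coordinates). Camera axes: x right, y up, looking along -z (the intrinsics and any distortion apply to the point x, -y, -z); pixel columns grow to the right and rows downward; lengths in m; the calibration is good to about 2 mm. A picture is of the moment at which its call begins. There is no depth.
- close_job(): hands the job in, once; it reports no verdict.
The state is a dict: "time_s": time; "q": joint angles; "qvel": joint speeds; "joint_efforts": joint torques, N m; "position": TCP position; "tool_rot": TCP orientation; "ft_force": force on the tool from outside, world axes, zero at the start; "wrist_torque": the same for the moment, N m; "grip_width": finger opening in m.
Only numpy, scipy, OpenCV 4.12 (cv2) and the standard library are available. Lean on these libraries where they do the work, as an engineer would, in place of code of your own. Each camera call takes 0.05 s, during which the arm holds its last target. There are 200 camera calls.

### The job

Weigh this lot of sample jars: stand all the jars from the front of the table together on the scale's pan, slide the poise along the beam until the pointer stands within the centre mark, and let go of the scale so that it stands balanced on its own for a couple of seconds while I log the reading. Then file every jar upright in the sloped rack, slid down its lane until it rests against the back stop, and bring the poise fully home to its zero stop so that the empty scale is level again. Leave everything else on the table where it is.

Things in the scene. Friction and masses are not known exactly. Their poses are not given: they have to be found in the camera images.
- lot_jar_1: sample jar, upright clear cylinder with screw cap (white cap), 60 mm diameter, 78 mm tall, about 110 g (this varies by a fifth from jar to jar); may be absent. Origin at the centre of its underside, z along its axis towards the cap. Grasp round the body from above
- lot_jar_2: sample jar, upright clear cylinder with screw cap (red cap), 60 mm diameter, 78 mm tall, about 110 g (this varies by a fifth from jar to jar); may be absent. Origin at the centre of its underside, z along its axis towards the cap. Grasp round the body from above
- lot_jar_3: sample jar, upright clear cylinder with screw cap (white cap), 60 mm diameter, 78 mm tall, about 110 g (this varies by a fifth from jar to jar); may be absent. Origin at the centre of its underside, z along its axis towards the cap. Grasp round the body from above
- scale: beam scale, fixed to the table; grey base 130 x 510 mm. Origin on the table under the pivot, which is 70 mm up. Its y axis runs along the beam: weighing pan at y +110 mm, graduated beam and poise towards -y. At y -272 mm a white upright index plate, facing -x, 102 mm high, stands behind the pointer; its centre mark is a black band 10 mm high
- pan_top (a point): centre of the top of the square weighing pan (190 x 190 mm inside a 3 mm thick rim that stands 15 mm above it), axes along the scale's, z up; 112 mm above the table when the beam is level, up to 10 mm higher or lower as it tilts. A linkage keeps the pan level and makes the place of the load on the pan immaterial
- scale_beam (a joint): beam angle, rad: 0 = level, pointer in the middle of the centre mark; positive = pan up, poise end and pointer down; stops at -0.09 and 0.09. Pointer tip 284 mm from the pivot: 0.018 rad is the mark's edge. Between the stops it tilts 0.004 rad per mm of poise travel and settles in about 1.5 s. Level when the pan is empty and the poise at 0
- scale_poise (a joint): how far the brass poise stands out along the beam (scale's -y), m: 0 = home at the zero stop nearest the pan, 0.155 = outermost. Slides with about 1 N of friction, without clicks, and stays where left (the notches are graduations, 10 mm apart). An average jar is balanced by about 38 mm of travel
- poise_grip (a point): middle of the upright grip fin on the poise: fin 18 mm thick along the beam, 32 mm across it, standing 42 mm above the poise block (44 x 42 mm). This point is 25 mm above the block's top, 17 mm below the fin's top, 47 mm above the beam's centre line; axes along the beam's. At home it is 65 mm to -y of the pivot. Pinch the fin along y
- rack: aluminium sloped jar rack, fixed to the table, 160 mm deep and 278 mm wide. Origin on the table under the lower end of the slope, middle of its width; it extends 155 mm to its -x and its back stop is at its +x end
- rack_deck: the rack's sloping floor. Origin on its surface at the foot of the back stop, mid-width, 24 mm above the table; x points down the slope (0.24 rad) to the stop, whose face is x = 0, 25 mm high; floor from x -150 mm to 0; z square to it. Fences 14 mm high part three lanes 89 mm wide, centred on y -92, 0, +92 mm. Jars do not slide by themselves; one touching the stop has its axis at x -29.5 mm
- petri: clear flat petri dish lid, 95 mm across, 10 mm high, between the jars and the rack; a bystander, leave it alone. Origin at the centre of its underside
- phone: dark phone, 118 x 52 x 14 mm, at the front edge, before the jars; a bystander, leave it alone. Origin at the centre of its underside
- stapler: desk stapler, 36 x 140 x 42 mm, at the left, beyond the rack; a bystander, leave it alone. Origin at the centre of its underside
- scoop: pale plastic scoop, 53 x 162 x 54 mm, behind the scale; a bystander, leave it alone. Origin at the centre of its underside
- calculator: desk calculator, 142 x 78 x 17 mm, behind the scale; a bystander, leave it alone. Origin at the centre of its underside

How it is judged:
By the outcome, as a careful person would: the job done as asked, in the order asked, and still so for the second after the job is handed in, with the robot touching nothing.
Of lot_jar_1, lot_jar_2, lot_jar_3 only 2 to 3 are there at a start; the rules pass over those that are not, and their reading is None.
At some moment in a run one of lot_jar_1, lot_jar_2, lot_jar_3 may be knocked a few centimetres aside while the robot is not near it.
It also fails if it takes over 210 s, if anything falls off the work surface, if the arm or the gripper's body presses on something with over 40 N, if the wrist force passes 120 N, or if a joint passes its speed limit or range.

## Working session

There is one attempt and no reset: what is moved stays moved. The work goes in short steps, Python scripts to look and compute and a shell command to move; the robot and the scene stay as the last step left them, time stands still between calls to the robot, and variables do not carry over. Pictures are saved under pics/ and viewed, about 12 in all and at most 16, crops included, and the job is handed in when it is done.

```bash
ls; mkdir -p pics; python3 - <<'E'
from rig import *
import cv2
for n in ("scene","top"):
    d=get_image(n); cv2.imwrite(f"pics/{n}0.png",d["frame"][:,:,::-1]); print(n,d["fov_y"],d["cx"],d["cy"],d["world_to_cam"],d.keys())
print(observe())
E
```

```text
pics
scene 50.533897726250004 285.4825476193201 206.95497105500021 [[ 0.55410848 -0.83226645  0.01721479 -0.22385109]
 [ 0.62863679  0.43191263  0.64673585 -0.48310771]
 [-0.54569184 -0.34753997  0.76251976 -1.09558311]
 [ 0.          0.          0.          1.        ]] dict_keys(['frame', 'fov_y', 'cx', 'cy', 'world_to_cam'])
top 46.35063895667696 269.61906147351357 205.81109229267219 [[-0.01064993 -0.99989339 -0.0099891   0.1118031 ]
 [ 0.98137145 -0.01236798  0.19172144 -0.5771949 ]
 [-0.19182454 -0.00776119  0.98139855 -1.49618672]
 [ 0.          0.          0.          1.        ]] dict_keys(['frame', 'fov_y', 'cx', 'cy', 'world_to_cam'])
{'time_s': 0.1, 'q': array([ 5.40114047e+01,  2.18367670e+01,  7.43781404e+01, -5.55838837e-04,
        8.38579623e+01, -1.23370501e+01]), 'qvel': array([-0.00627481, -0.09015479, -0.17717287, -0.02561622, -0.06141447,
        0.06770303]), 'joint_efforts': array([ 4.86502686e-03, -4.49221838e+01, -2.31657153e+01, -1.37488832e-04,
        3.65138534e-03, -5.41471286e-05]), 'position': array([0.22051792, 0.50359768, 0.24479027]), 'tool_rot': array([[ 4.01171843e-01,  9.16002514e-01, -7.39545386e-04],
       [ 9.16001967e-01, -4.01172439e-01, -1.03473755e-03],
       [-1.24450742e-03, -2.62317459e-04, -9.99999191e-01]]), 'ft_force': array([-0.56040831,  0.59498613, -0.41966198]), 'wrist_torque': array([ 0.02043744, -0.0016765 , -0.07847895]), 'grip_width': 0.08516661550344216}
```

View pics/scene0.png

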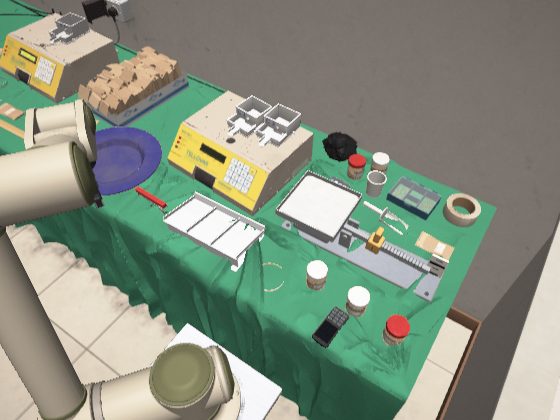

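View pics/top0.png

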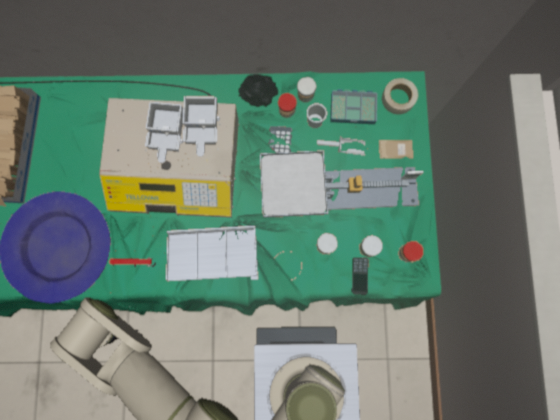

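The scene shows three lot jars: white at top-view (327,243) and (372,245), red at (412,251). The pan is at about (294,184), the poise at (355,184), the rack at about (212,254), and the petri lid at (288,265). Next I measure them.

```bash
cat > h.py <<'E'
from rig import *
import numpy as np, cv2
def cam(d):
    M=np.array(d["world_to_cam"]); f=210/np.tan(np.radians(d["fov_y"]/2)); return M[:3,:3],M[:3,3],f,d["cx"],d["cy"]
def ray(d,u,v):
    R,t,f,cx,cy=cam(d); r=R.T@np.array([(u-cx)/f,-(v-cy)/f,-1]); return -R.T@t,r/np.linalg.norm(r)
def plane(d,u,v,z):
    c,r=ray(d,u,v); return c+r*(z-c[2])/r[2]
def proj(d,p):
    R,t,f,cx,cy=cam(d); q=R@np.array(p)+t; return np.array([cx+f*q[0]/-q[2],cy-f*q[1]/-q[2]])
def tri(d1,a,d2,b):
    c1,r1=ray(d1,*a);c2,r2=ray(d2,*b)
    s=np.linalg.lstsq(np.c_[r1,-r2],c2-c1,rcond=None)[0]; p,q=c1+s[0]*r1,c2+s[1]*r2
    return (p+q)/2,np.linalg.norm(p-q)
def blobs(mask,amin=60):
    n,l,s,c=cv2.connectedComponentsWithStats(mask.astype(np.uint8)); return [(c[i].round(1),s[i]) for i in range(1,n) if s[i][4]>=amin]
def shot(n,name=None,k=1,box=None):
    d=get_image(n)
    if name:
        im=d["frame"][:,:,::-1]
        if box: im=im[box[1]:box[3],box[0]:box[2]]
        cv2.imwrite(f"pics/{name}.png",cv2.resize(im,None,fx=k,fy=k,interpolation=cv2.INTER_CUBIC))
    return d
E
python3 - <<'E'
from h import *
t=shot("top","topc",3,(160,140,425,300)); s=shot("scene","scenec",3,(155,165,420,345))
for n,d in (("top",t),("scene",s)):
    h=cv2.cvtColor(d["frame"],cv2.COLOR_RGB2HSV); H,S,V=[h[...,i] for i in range(3)]
    for nm,m in (("red",((H<8)|(H>172))&(S>150)&(V>110)),("white",(S<40)&(V>185)),("brass",(H>12)&(H<28)&(S>140)&(V>120))):
        for c,st in blobs(m,40):
            p=plane(d,*c,0.078)
            if .2<p[0]<.9 and -.5<p[1]<.4: print(n,nm,c,st,p.round(3))
E
```

```text
top red [412.5 250.8] [403 242  20  18 270] [ 0.429 -0.33   0.078]
top white [201.6 114. ] [189 106  27  17 433] [0.88  0.322 0.078]
top white [201.5 137.6] [188 129  30  27 434] [0.8   0.321 0.078]
top white [401.6 147.4] [398 144   7  10  46] [ 0.759 -0.318  0.078]
top white [292.9 184. ] [ 263  154   62   60 3392] [0.643 0.031 0.078]
top white [211.7 255.6] [ 168  230   89   50 3755] [0.421 0.284 0.078]
top white [327.3 242.7] [319 234  18  18 254] [ 0.457 -0.071  0.078]
top white [372.1 245.1] [363 236  19  19 264] [ 0.448 -0.208  0.078]
scene red [397.8 325.9] [387 315  23  23 400] [ 0.427 -0.333  0.078]
scene white [238.5 175.5] [224 158  30  36 585] [0.624 0.338 0.078]
scene white [372.3 176.9] [367 170  14  15  53] [ 0.875 -0.037  0.078]
scene white [319.6 204.6] [ 279  175   80   62 2776] [0.668 0.047 0.078]
scene white [399.9 191.7] [393 185  15  14  76] [ 0.865 -0.142  0.078]
scene white [214.9 227.6] [ 163  191  102   81 2975] [0.409 0.262 0.078]
scene white [374.6 207.5] [364 201  24  16  95] [ 0.757 -0.104  0.078]
scene white [396.  219.2] [385 213  23  17  93] [ 0.751 -0.18   0.078]
scene white [357.5 230.9] [344 223  26  16 116] [ 0.643 -0.102  0.078]
scene white [373.9 261.9] [ 299  231  122   57 1639] [ 0.57  -0.194  0.078]
scene white [407.5 255.5] [382 242  48  29 301] [ 0.645 -0.265  0.078]
scene white [439.5 247.9] [434 243  12  11  77] [ 0.724 -0.332  0.078]
scene white [440.  257.7] [432 254  17   9  42] [ 0.692 -0.346  0.078]
scene white [316.9 268.9] [307 260  21  19 318] [ 0.457 -0.07   0.078]
scene white [427.2 285.3] [414 274  26  25 343] [ 0.584 -0.351  0.078]
scene white [358.5 295.7] [348 286  22  21 369] [ 0.448 -0.208  0.078]
scene white [435.5 373.3] [ 393  318   78  102 3354] [ 0.365 -0.46   0.078]
```

View pics/topc.png

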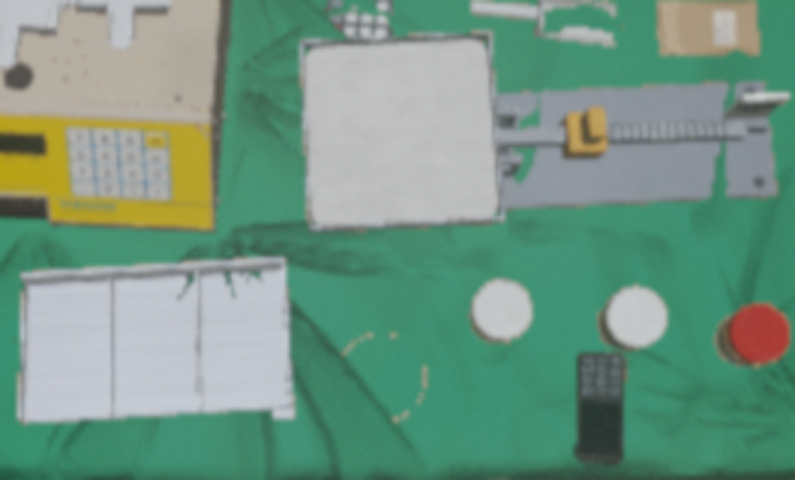

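View pics/scenec.png

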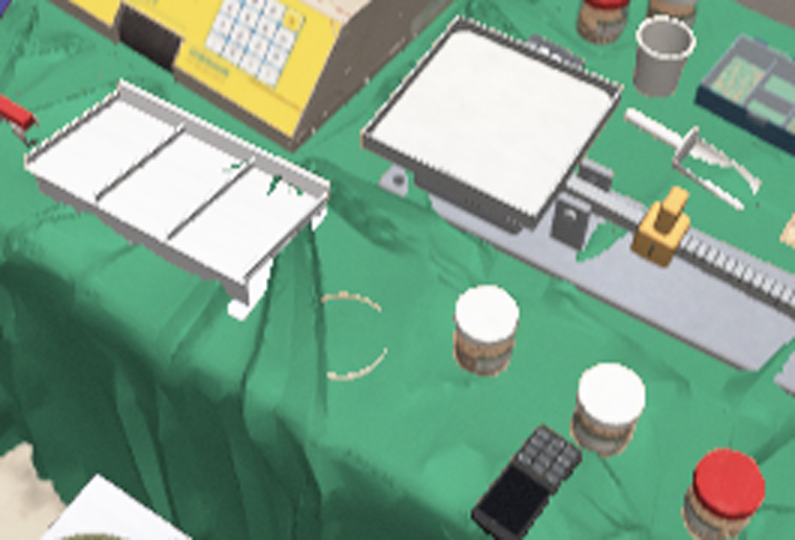

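```bash
python3 - <<'E'
from h import *
t=shot("top");s=shot("scene")
T=lambda u,v:(160+(u-1)/3,140+(v-1)/3); S=lambda u,v:(155+(u-1)/3,165+(v-1)/3)
for n,a,b in [("pan y+x+",(303,41),(462,18)),("pan y-x+",(492,36),(622,88)),("pan y-x-",(503,220),(535,220)),("pan y+x-",(313,228),(363,140)),
 ("stopL",(23,274),(120,83)),("stopR",(286,260),(329,187)),("nearL",(20,421),(27,160)),("nearR",(272,417),(243,282)),("fin",(594,112),(678,190)),("plate",(788,98),None and 0)]:
    if b: p,e=tri(t,T(*a),s,S(*b)); print(n,p.round(3),round(e,4))
print("pan z.127",[plane(t,*T(*a),.127).round(3)[:2] for a in [(303,41),(492,36),(503,220),(313,228)]])
print("plate top ends",[plane(t,*T(*a),.102).round(3)[:2] for a in [(742,102),(788,97)]])
print("fin top",[plane(t,*T(*a),.134).round(3)[:2] for a in [(583,110),(604,108),(606,138),(586,141)]])
print("stop",[plane(t,*T(*a),.048).round(3)[:2] for a in [(23,274),(286,260)]])
E
```

```text
pan y+x+ [0.728 0.13  0.133] 0.0014
pan y-x+ [ 0.728 -0.062  0.142] 0.0007
pan y-x- [ 0.54  -0.069  0.131] 0.001
pan y+x- [0.534 0.123 0.126] 0.0028
stopL [0.503 0.43  0.047] 0.0014
stopR [0.514 0.153 0.049] 0.0018
nearL [0.35  0.421 0.072] 0.0035
nearR [0.358 0.159 0.056] 0.0216
fin [ 0.65  -0.165  0.13 ] 0.0016
pan z.127 [array([0.73, 0.13]), array([ 0.733, -0.064]), array([ 0.54 , -0.069]), array([0.535, 0.122])]
plate top ends [array([ 0.666, -0.322]), array([ 0.67, -0.37])]
fin top [array([ 0.651, -0.153]), array([ 0.653, -0.174]), array([ 0.622, -0.174]), array([ 0.619, -0.154])]
stop [array([0.503, 0.429]), array([0.515, 0.152])]
```

```bash
python3 -m crank '[0,0,0.149,0.0169,-0.041,0,100, 0,0,0.149,0.0169,-0.041,0,100, 0,0,0.149,0.0169,-0.041,0,100, 0,0,0,0.0169,-0.041,0,100, 0,0,0,0.0169,-0.041,0,100, 0,0,0,0.0169,-0.041,0,100, 0,0,0,0.0169,-0.041,0,100, 0,0,0,0.0169,-0.041,0,100, 0,0,0,0.0169,-0.041,0,100, 0,0,0,0.0169,-0.041,0,100, 0,0,0,0.0169,-0.041,0,100, 0,0,0,0.0169,-0.041,0,100, 0,0,0,0.0169,-0.041,0,100, 0,0,0,0.0169,-0.041,0,100, 0,0,0,0,0,0,100, 0,0,0,0,0,0,100]' 30; python3 - <<'E'
from h import *
o=observe(); print(o["position"],o["q"].round(1))
d=shot("wrist","w1"); print(d["fov_y"],d["world_to_cam"])
for p in [(.457,-.0705,.078),(.448,-.208,.078)]: print(proj(d,p))
E
```

```text
time_s: 1.9
position: [0.4552, -0.0652, 0.2451]
tool_rot: [[-0.012, 1.0, -0.001], [1.0, 0.012, 0.001], [0.001, -0.001, -1.0]]
ft_force: [-1.2, 0.8, -0.0]
grip_width: 0.0853
[ 0.4552176  -0.06516195  0.24507464] [ -23.    12.8   87.8    0.    79.5 -113.7]
64.25412984681238 [[-1.25967363e-02  9.99920644e-01  1.69735120e-04  7.12951098e-02]
 [-9.59324206e-01 -1.20374355e-02 -2.82049940e-01  4.73847060e-01]
 [-2.82025515e-01 -3.71573974e-03  9.59399709e-01 -2.50950419e-01]
 [ 0.00000000e+00  0.00000000e+00  0.00000000e+00  1.00000000e+00]]
[271.56119457 191.23612467]
[119.22889554 179.67252662]
```

View pics/w1.png

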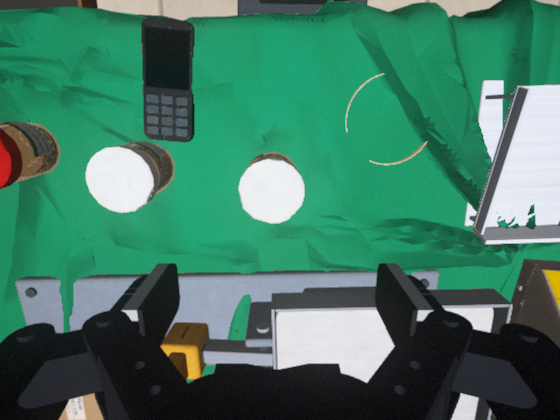

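```bash
python3 -m crank '[0,0,0,0.002,-0.005,-0.03,100, 0,0,0,0,0,-0.04,100, 0,0,0,0,0,-0.04,100, 0,0,0,0,0,-0.04,100, 0,0,0,0,0,-0.03,100, 0,0,0,0,0,-0.015,100, 0,0,0,0,0,-0.01,100, 0,0,0,0,0,0,100, 0,0,0,0,0,0,40, 0,0,0,0,0,0,40, 0,0,0,0,0,0,40, 0,0,0,0,0,0,40, 0,0,0,0,0,0,40, 0,0,0,0,0,0,40, 0,0,0,0,0,0,40]' 40
```

```text
time_s: 3.45
position: [0.4578, -0.0697, 0.0416]
tool_rot: [[-0.014, 1.0, 0.002], [1.0, 0.014, -0.001], [-0.001, 0.002, -1.0]]
ft_force: [-1.3, 1.0, 5.5]
grip_width: 0.0583
```

```bash
python3 -m crank '[0,0,0,0,0,0.02,40, 0,0,0,0,0,0.04,40, 0,0,0,0,0,0.04,40, 0,0,0,0,0,0.04,40, 0,0,0,0,0,0.02,40, 0,0,0,0.026,0.014,0,40, 0,0,0,0.026,0.014,0,40, 0,0,0,0.026,0.014,0,40, 0,0,0,0.026,0.014,0,40, 0,0,0,0.026,0.014,0,40, 0,0,0,0.026,0.014,0,40, 0,0,0,0.026,0.014,0,40, 0,0,0,0.026,0.014,0,40, 0,0,0,0.026,0.014,0,40, 0,0,0,0,0,0,40, 0,0,0,0,0,0,40]'; python3 - <<'E'
from h import *
o=observe(); print(o["position"],o["ft_force"],o["q"].round(1))
shot("wrist","w2")
E
```

```text
time_s: 5.05
position: [0.6911, 0.0566, 0.2004]
tool_rot: [[-0.015, 1.0, -0.0], [1.0, 0.015, -0.0], [-0.0, -0.0, -1.0]]
ft_force: [-0.4, 0.0, -0.4]
grip_width: 0.0585
[0.69105519 0.05655971 0.20038592] [-0.42469536  0.01290415 -0.42002718] [ -5.1  38.4  52.2  -0.   89.4 -95.9]
```

View pics/w2.png

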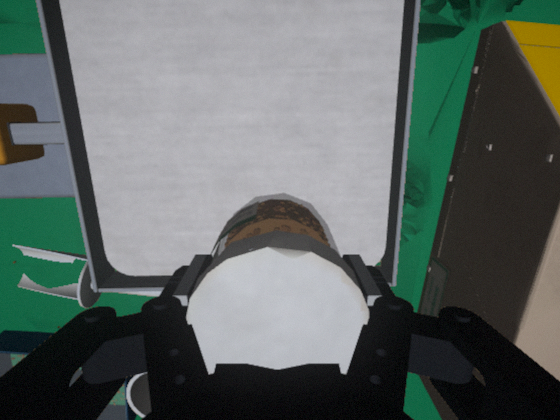

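```bash
python3 - <<'E'
from h import *
d=shot("wrist")
for u,v in [(97,291),(396,286),(60,150),(407,150)]: print(plane(d,u,v,.127).round(4))
print(proj(d,(.733,-.064,.127)),proj(d,(.73,.13,.127)))
E
```

```text
[ 0.7416 -0.0666  0.127 ]
[0.7348 0.1373 0.127 ]
[ 0.6461 -0.0757  0.127 ]
[0.6431 0.1333 0.127 ]
[ 99.11997362 279.69590998] [386.08933961 279.47519398]
```

```bash
python3 -m crank '[0,0,0,0,0,-0.02,40, 0,0,0,0,0,-0.015,40, 0,0,0,0,0,-0.01,40, 0,0,0,0,0,-0.005,40, 0,0,0,0,0,-0.004,40, 0,0,0,0,0,-0.002,40, 0,0,0,0,0,0,40, 0,0,0,0,0,0,40]'
```

```text
time_s: 5.95
position: [0.6914, 0.0563, 0.1448]
tool_rot: [[-0.014, 1.0, 0.001], [1.0, 0.014, -0.0], [-0.0, 0.001, -1.0]]
ft_force: [-0.4, -0.6, 0.4]
grip_width: 0.0583
```

```bash
python3 -m crank '[0,0,0,0,0,-0.002,40, 0,0,0,0,0,0,40, 0,0,0,0,0,0,60, 0,0,0,0,0,0,88, 0,0,0,0,0,0,88, 0,0,0,0,0,0,88, 0,0,0,0,0,0.02,88, 0,0,0,0,0,0.04,88, 0,0,0,0,0,0.04,90, 0,0,0,-0.03,-0.033,0,100, 0,0,0,-0.03,-0.033,0,100, 0,0,0,-0.03,-0.033,0,100, 0,0,0,-0.03,-0.033,0,100, 0,0,0,-0.03,-0.033,0,100, 0,0,0,-0.03,-0.033,0,100, 0,0,0,-0.03,-0.033,0,100, 0,0,0,-0.03,-0.033,0,100, 0,0,0,0,0,0,100, 0,0,0,0,0,0,100]'; cat > look.py <<'E'
# lot jar caps as seen from a fixed camera, at given cap height
from h import *
import sys
for n in ("top","scene"):
    d=shot(n); h=cv2.cvtColor(d["frame"],cv2.COLOR_RGB2HSV); H,S,V=[h[...,i] for i in range(3)]
    for nm,m in (("red",((H<8)|(H>172))&(S>150)&(V>110)),("white",(S<40)&(V>185))):
        for c,st in blobs(m,120):
            if st[4]>600: continue
            p=plane(d,*c,.078); q=plane(d,*c,.18)
            if .25<p[0]<.78 and -.5<p[1]<.45: print(n,nm,c,st[2:],"table",p[:2].round(3),"pan",q[:2].round(3))
E
python3 look.py; python3 - <<'E'
from h import *
o=observe(); print(o["position"],o["ft_force"]); d=shot("wrist","w3"); print(proj(d,(.448,-.208,.078)))
E
```

```text
time_s: 7.85
position: [0.451, -0.2081, 0.2425]
tool_rot: [[-0.012, 1.0, 0.0], [1.0, 0.012, 0.0], [0.0, 0.0, -1.0]]
ft_force: [0.7, 1.2, 0.2]
grip_width: 0.0856
top white [410.9 221.3] [ 30  24 190] table [ 0.52  -0.331] pan [ 0.504 -0.303]
scene red [397.8 326. ] [ 23  23 404] table [ 0.426 -0.333] pan [ 0.37  -0.336]
scene white [259.7 164.3] [ 17  20 171] table [0.708 0.311] pan [0.625 0.247]
scene white [318.8 227.6] [ 48  21 370] table [0.587 0.001] pan [ 0.515 -0.033]
scene white [427.2 285.5] [ 29  26 374] table [ 0.583 -0.351] pan [ 0.512 -0.351]
scene white [358.6 295.8] [ 22  21 371] table [ 0.447 -0.208] pan [ 0.389 -0.222]
[ 0.45177565 -0.20707257  0.24235219] [-0.44013926 -0.48246361 -0.09427507]
[276.56265642 185.82062567]
```

View pics/w3.png

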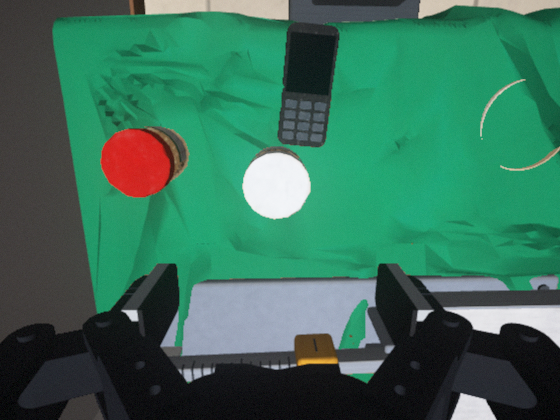

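```bash
python3 -m crank '[0,0,0,-0.004,-0.001,-0.03,100, 0,0,0,0,0,-0.04,100, 0,0,0,0,0,-0.04,100, 0,0,0,0,0,-0.04,100, 0,0,0,0,0,-0.03,100, 0,0,0,0,0,-0.015,100, 0,0,0,0,0,-0.006,100, 0,0,0,0,0,0,100, 0,0,0,0,0,0,40, 0,0,0,0,0,0,40, 0,0,0,0,0,0,40, 0,0,0,0,0,0,40, 0,0,0,0,0,0,40, 0,0,0,0,0,0,40, 0,0,0,0,0,0,40]' 40;  python3 -m crank '[0,0,0,0,0,0.02,40, 0,0,0,0,0,0.04,40, 0,0,0,0,0,0.04,40, 0,0,0,0,0,0.04,40, 0,0,0,0,0,0.02,40, 0,0,0,0.02,0.023,0,40, 0,0,0,0.02,0.023,0,40, 0,0,0,0.02,0.023,0,40, 0,0,0,0.02,0.023,0,40, 0,0,0,0.02,0.023,0,40, 0,0,0,0.02,0.023,0,40, 0,0,0,0.02,0.023,0,40, 0,0,0,0.02,0.023,0,40, 0,0,0,0.026,0.029,0,40, 0,0,0,0,0,0,40, 0,0,0,0,0,0,40]'; python3 - <<'E'
from h import *
shot("wrist","w4")
E
```

```text
time_s: 9.5
position: [0.4478, -0.2088, 0.0425]
tool_rot: [[-0.014, 1.0, 0.002], [1.0, 0.014, -0.001], [-0.001, 0.002, -1.0]]
ft_force: [1.0, 2.2, 6.4]
grip_width: 0.058
time_s: 11.1
position: [0.6332, 0.0049, 0.2012]
tool_rot: [[-0.015, 1.0, -0.001], [1.0, 0.015, -0.0], [-0.0, -0.001, -1.0]]
ft_force: [0.3, 0.2, -1.3]
grip_width: 0.0582
```

View pics/w4.png

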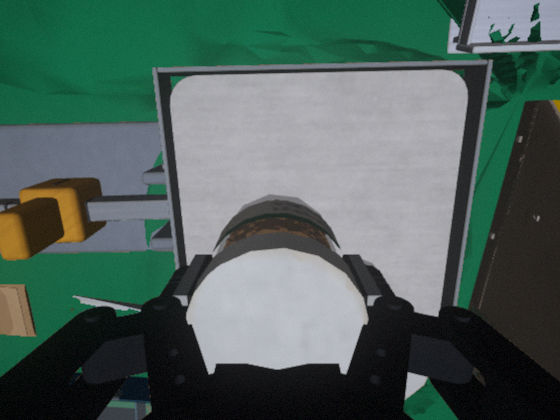

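```bash
python3 -m crank '[0,0,0,0,0,-0.02,40, 0,0,0,0,0,-0.015,40, 0,0,0,0,0,-0.01,40, 0,0,0,0,0,-0.006,40, 0,0,0,0,0,-0.004,40, 0,0,0,0,0,-0.002,40, 0,0,0,0,0,0,40, 0,0,0,0,0,0,40]'; python3 -m crank '[0,0,0,0,0,0,60, 0,0,0,0,0,0,88, 0,0,0,0,0,0,88, 0,0,0,0,0,0,88, 0,0,0,0,0,0.02,88, 0,0,0,0,0,0.04,88, 0,0,0,0,0,0.04,90, 0,0,0,-0.023,-0.0375,0,100, 0,0,0,-0.023,-0.0375,0,100, 0,0,0,-0.023,-0.0375,0,100, 0,0,0,-0.023,-0.0375,0,100, 0,0,0,-0.023,-0.0375,0,100, 0,0,0,-0.023,-0.0375,0,100, 0,0,0,-0.023,-0.0375,0,100, 0,0,0,-0.023,-0.0375,0,100, 0,0,0,-0.023,-0.0375,0,100, 0,0,0,0,0,0,100, 0,0,0,0,0,0,100]'; python3 - <<'E'
from h import *
o=observe(); print(o["position"],o["ft_force"]); d=shot("wrist"); print(proj(d,(.428,-.331,.078)))
h=cv2.cvtColor(d["frame"],cv2.COLOR_RGB2HSV);H,S,V=[h[...,i] for i in range(3)]
for c,st in blobs(((H<8)|(H>172))&(S>150)&(V>80),500): print(c,st,plane(d,*c,.078))
E
python3 look.py
```

```text
time_s: 11.95
position: [0.6335, 0.0043, 0.1448]
tool_rot: [[-0.014, 1.0, 0.001], [1.0, 0.014, -0.0], [-0.0, 0.001, -1.0]]
ft_force: [-0.5, -0.4, -0.5]
grip_width: 0.0579
time_s: 13.75
position: [0.4259, -0.3337, 0.2444]
tool_rot: [[-0.012, 1.0, 0.0], [1.0, 0.012, 0.0], [0.0, 0.0, -1.0]]
ft_force: [0.2, 0.5, -0.2]
grip_width: 0.0856
[ 0.42588169 -0.33366059  0.2443596 ] [ 0.20847087  0.48047265 -0.19423441]
[280.39483926 191.71190107]
[277.6 191.8] [ 245  159   66   66 3377] [ 0.42811416 -0.33354072  0.078     ]
top white [324.6 287.9] [ 40  46 559] table [ 0.32  -0.058] pan [ 0.317 -0.048]
scene red [397.8 326. ] [ 23  23 405] table [ 0.426 -0.333] pan [ 0.37  -0.336]
scene white [303.1 186.4] [ 15  30 305] table [0.705 0.132] pan [0.622 0.086]
scene white [238.1 251.2] [ 23  37 388] table [0.379 0.151] pan [0.327 0.103]
```

```bash
python3 -m crank '[0,0,0,0.001,0.001,-0.03,100, 0,0,0,0,0,-0.04,100, 0,0,0,0,0,-0.04,100, 0,0,0,0,0,-0.04,100, 0,0,0,0,0,-0.03,100, 0,0,0,0,0,-0.015,100, 0,0,0,0,0,-0.009,100, 0,0,0,0,0,0,100, 0,0,0,0,0,0,40, 0,0,0,0,0,0,40, 0,0,0,0,0,0,40, 0,0,0,0,0,0,40, 0,0,0,0,0,0,40, 0,0,0,0,0,0,40, 0,0,0,0,0,0,40]' 40;  python3 -m crank '[0,0,0,0,0,0.02,40, 0,0,0,0,0,0.04,40, 0,0,0,0,0,0.04,40, 0,0,0,0,0,0.04,40, 0,0,0,0,0,0.02,40, 0,0,0,0.012,0.037,0,40, 0,0,0,0.012,0.037,0,40, 0,0,0,0.012,0.037,0,40, 0,0,0,0.012,0.037,0,40, 0,0,0,0.012,0.037,0,40, 0,0,0,0.012,0.037,0,40, 0,0,0,0.012,0.037,0,40, 0,0,0,0.012,0.037,0,40, 0,0,0,0.012,0.037,0,40, 0,0,0,0.012,0.037,0,40, 0,0,0,0.033,0.017,0,40, 0,0,0,0,0,0,40, 0,0,0,0,0,0,40]';python3 -m crank '[0,0,0,0,0,-0.02,40, 0,0,0,0,0,-0.015,40, 0,0,0,0,0,-0.01,40, 0,0,0,0,0,-0.006,40, 0,0,0,0,0,-0.003,40, 0,0,0,0,0,-0.001,40, 0,0,0,0,0,0,40, 0,0,0,0,0,0,40]'
```

```text
time_s: 15.4
position: [0.4278, -0.3325, 0.0417]
tool_rot: [[-0.014, 1.0, 0.002], [1.0, 0.014, -0.002], [-0.002, 0.002, -1.0]]
ft_force: [0.6, 1.7, 7.2]
grip_width: 0.0579
time_s: 17.2
position: [0.5802, 0.0552, 0.2001]
tool_rot: [[-0.015, 1.0, -0.001], [1.0, 0.015, -0.0], [-0.0, -0.001, -1.0]]
ft_force: [-0.3, 0.2, -0.6]
grip_width: 0.0583
time_s: 18.0
position: [0.5805, 0.0548, 0.1458]
tool_rot: [[-0.014, 1.0, 0.001], [1.0, 0.014, -0.0], [-0.0, 0.001, -1.0]]
ft_force: [0.0, 1.0, -1.2]
grip_width: 0.0583
```

```bash
python3 -m crank '[0,0,0,0,0,-0.002,40, 0,0,0,0,0,0,40, 0,0,0,0,0,0,60, 0,0,0,0,0,0,88, 0,0,0,0,0,0,88, 0,0,0,0,0,0,88, 0,0,0,0,0,0.02,88, 0,0,0,0,0,0.04,88, 0,0,0,0,0,0.04,88, 0,0,0,0.008,-0.031,0,88, 0,0,0,0.008,-0.031,0,88, 0,0,0,0.008,-0.031,0,88, 0,0,0,0.008,-0.031,0,88, 0,0,0,0.008,-0.031,0,88, 0,0,0,0.008,-0.031,0,60, 0,0,0,0.009,-0.029,0,60, 0,0,0,0,0,0,60, 0,0,0,0,0,0,60]'; python3 - <<'E'
from h import *
o=observe(); print(o["position"],o["ft_force"])
d=shot("wrist","w5"); print(proj(d,(.637,-.160,.140)))
h=cv2.cvtColor(d["frame"],cv2.COLOR_RGB2HSV);H,S,V=[h[...,i] for i in range(3)]
for c,st in blobs((H>12)&(H<28)&(S>140)&(V>90),300): print(c,st,plane(d,*c,.13))
E
```

```text
time_s: 19.8
position: [0.6372, -0.1604, 0.243]
tool_rot: [[-0.013, 1.0, -0.001], [1.0, 0.013, 0.0], [0.0, -0.001, -1.0]]
ft_force: [0.5, 0.5, -0.5]
grip_width: 0.0512
[ 0.63718457 -0.16038923  0.24298913] [ 0.49892908  0.46920699 -0.4513521 ]
[278.13077708 209.62671112]
[275.1 203. ] [ 251  173   49   63 2429] [ 0.63484881 -0.16227798  0.13      ]
```

View pics/w5.png

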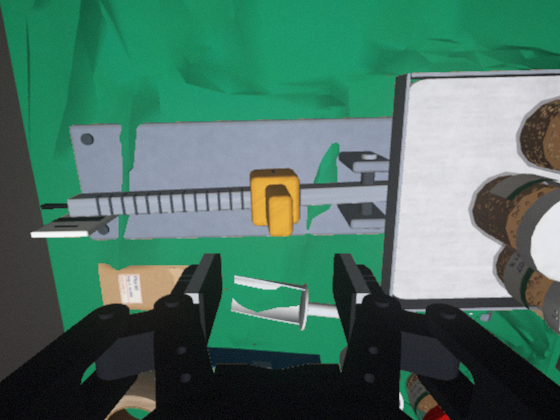

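```bash
python3 -m crank '[0,0,0,0,0.002,-0.04,60, 0,0,0,0,0,-0.04,60, 0,0,0,0,0,-0.02,60, 0,0,0,0,0,-0.013,60, 0,0,0,0,0,0,35, 0,0,0,0,0,0,35, 0,0,0,0,0,0,35, 0,0,0,0,0,0,35]' 20;python3 -m crank '[0,0,0,0.0003,-0.01,0,35, 0,0,0,0.0003,-0.01,0,35, 0,0,0,0.0003,-0.01,0,35, 0,0,0,0.0003,-0.01,0,35, 0,0,0,0.0003,-0.01,0,35, 0,0,0,0.0003,-0.01,0,35, 0,0,0,0.0003,-0.01,0,35, 0,0,0,0.0003,-0.01,0,35, 0,0,0,0.0003,-0.01,0,35, 0,0,0,0.0003,-0.008,0,35, 0,0,0,0,-0.007,0,35, 0,0,0,0,-0.005,0,35, 0,0,0,0,-0.004,0,35, 0,0,0,0,0,0,35, 0,0,0,0,0.005,0,35, 0,0,0,0,0,0,35, 0,0,0,0,0,0,35]'; python3 - <<'E'
from h import *
o=observe(); print(o["position"],o["ft_force"])
d=shot("wrist","w6")
d=shot("scene")
cv2.imwrite("pics/w6.png",np.vstack([cv2.resize(get_image("wrist")["frame"][100:420,:,::-1],(700,400)),cv2.resize(d["frame"][225:305,330:470,::-1],(700,200*2),interpolation=cv2.INTER_CUBIC)])[:,:][:800])
E
```

```text
time_s: 20.65
position: [0.6377, -0.1583, 0.1317]
tool_rot: [[-0.014, 1.0, 0.002], [1.0, 0.014, -0.001], [-0.001, 0.002, -1.0]]
ft_force: [-0.2, -1.7, -0.6]
grip_width: 0.03
time_s: 22.35
position: [0.6404, -0.2667, 0.1306]
tool_rot: [[-0.015, 1.0, 0.0], [1.0, 0.015, -0.0], [-0.0, 0.0, -1.0]]
ft_force: [-0.3, 0.2, 1.5]
grip_width: 0.0298
[ 0.640379   -0.26672674  0.13057696] [-0.28150438  0.16413066  1.46821271]
```

```bash
python3 - <<'E'
import cv2
i=cv2.imread("pics/w6.png"); cv2.imwrite("pics/w6b.png",cv2.resize(i,(525,600)))
E
```

```text
(no output)
```

View pics/w6b.png

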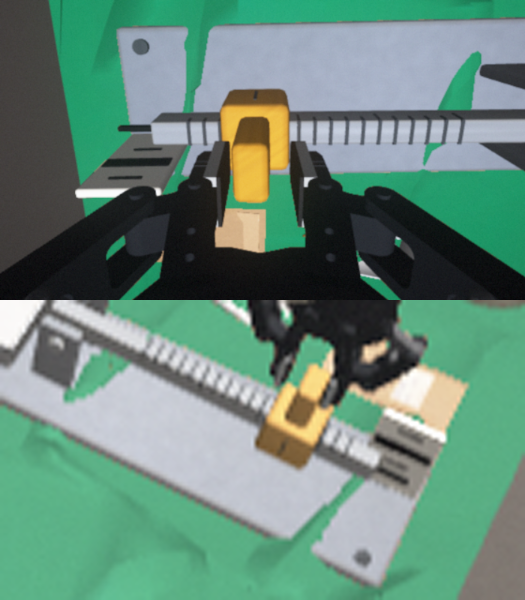

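```bash
python3 -m crank '[0,0,0,0,0,0,35, 0,0,0,0,0,0,35, 0,0,0,0,0,0,35, 0,0,0,0,0,0,35, 0,0,0,0,0,0,35, 0,0,0,0,0,0,35, 0,0,0,0,0,0,35, 0,0,0,0,0,0,35, 0,0,0,0,0,0,35, 0,0,0,0,0,0,35, 0,0,0,0,0,0,35, 0,0,0,0,0,0,35, 0,0,0,0,0,0,35, 0,0,0,0,0,0,35, 0,0,0,0,0,0,35]'; cat > pt.py <<'E'
from h import *
import sys
w=get_image("wrist"); s=get_image("scene")
np.savez("last.npz",**{a+k:v for a,d in (("w",w),("s",s)) for k,v in d.items()})
A=cv2.resize(w["frame"][210:310,60:220,::-1],None,fx=4,fy=4,interpolation=cv2.INTER_CUBIC)
B=cv2.resize(s["frame"][240:265,425:465,::-1],None,fx=8,fy=8,interpolation=cv2.INTER_CUBIC)
C=np.zeros((600,640,3),np.uint8); C[:400,:640]=A; C[400:,:320]=B; cv2.imwrite(f"pics/{sys.argv[1]}.png",C)
for a in (-.09,-.018,0,.018,.09):
    p=np.array([.6365+.0077,-.08-.284*np.cos(a),.07-.284*np.sin(a)]); print(a,p.round(3),proj(w,p).round(1),proj(s,p).round(1))
E
python3 pt.py p1
```

```text
time_s: 24.0
position: [0.6403, -0.2672, 0.1304]
tool_rot: [[-0.014, 1.0, -0.0], [1.0, 0.014, 0.0], [0.0, -0.0, -1.0]]
ft_force: [0.1, 0.3, -0.2]
grip_width: 0.0296
-0.09 [ 0.644 -0.363  0.096] [ 98.1 251.5] [441.2 268.7]
-0.018 [ 0.644 -0.364  0.075] [114.  237.3] [439.5 272.7]
0 [ 0.644 -0.364  0.07 ] [117.9 234.2] [439.  273.7]
0.018 [ 0.644 -0.364  0.065] [121.7 231.2] [438.5 274.6]
0.09 [ 0.644 -0.363  0.044] [136.7 220.6] [436.1 278.2]
```

View pics/p1.png

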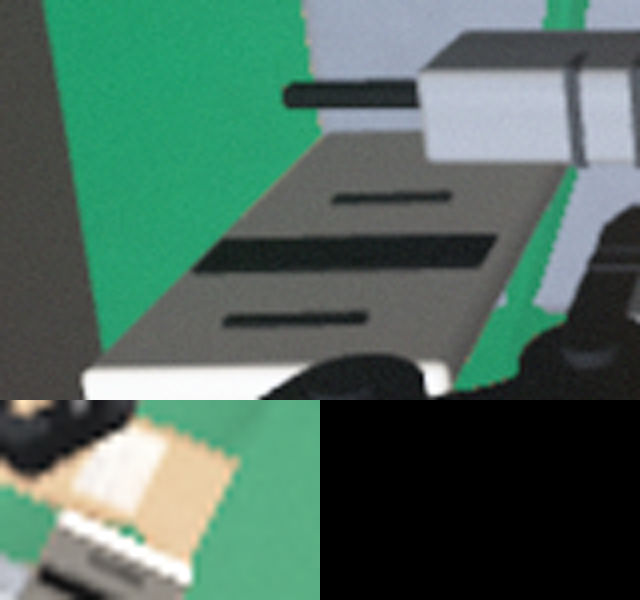

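```bash
python3 - <<'E'
import numpy as np,cv2
z=np.load("last.npz"); f=z["sframe"][255:290,418:458]
cv2.imwrite("pics/p2.png",cv2.resize(f[:,:,::-1],None,fx=16,fy=16,interpolation=cv2.INTER_CUBIC))
print(f[:,:,:].max(2)[8:28,8:30])
E
```

```text
[[203 188 140 134 115  86  38  18  24  42  88 110 133 147 145 134 124 147
  148 147 148 146]
 [203 149 144 146 145 133 117  87  38  21  21  41  87 112 132 146 147 147
  147 148 149 166]
 [217 201 170 140 146 146 147 133 115 111  62  18  23  45  86 110 134 144
  147 146 146 173]
 [221 227 207 200 171 147 131 146 146 145 122 110  85  41  15  41  85 108
  131 147 165 174]
 [223 223 221 226 222 126 115 110 118 146 145 144 131 114  88  40  20  41
   80 148 174 175]
 [227 225 223 224 208 131 131 115 103 108 110 132 145 144 131 113  87  38
   63 163 176 176]
 [180 199 227 224 137 144 145 144 131 114  94  92 119 145 145 144 132 114
  130 169 175 175]
 [100 140 179 177  83 119 143 145 145 143 130 116 123 144 144 144 145 144
  159 175 175 176]
 [ 98  99 100  98  38  67 113 131 145 144 142 143 144 144 142 146 144 149
  153 175 175 174]
 [ 95  99 127 126  82  45  53  87 110 131 146 144 142 144 144 146 143 165
  160 176 178 177]
 [108 126 179 183 133 122  84  46  49  86 111 131 145 144 145 145 150 174
  174 174 175 175]
 [172 180 201 201 179 176 129 116 109  46  52  90 126 145 143 143 165 170
  175 174 174 177]
 [203 200 201 200 199 197 177 175 170 125 106  70 132 144 144 152 174 176
  176 174 174 176]
 [203 202 199 199 199 198 197 195 196 182 172 126 157 144 145 177 170 176
  175 175 174 173]
 [203 201 201 203 201 200 197 198 199 198 199 180 179 148 158 186 176 174
  176 175 175 176]
 [202 202 201 202 202 198 198 197 198 199 201 199 197 180 187 177 176 175
  174 173 176 177]
 [202 202 200 198 199 199 199 198 197 197 199 201 201 199 185 174 175 175
  176 175 175 176]
 [201 202 201 197 198 199 200 199 197 200 200 201 199 195 154 174 174 175
  175 175 174 175]
 [203 201 203 200 200 201 201 200 198 199 198 198 197 180 157 175 174 177
  174 172 173 174]
 [203 203 200 201 201 202 199 199 200 200 198 199 193 165 175 175 173 175
  174 175 173 174]]
```

View pics/p2.png

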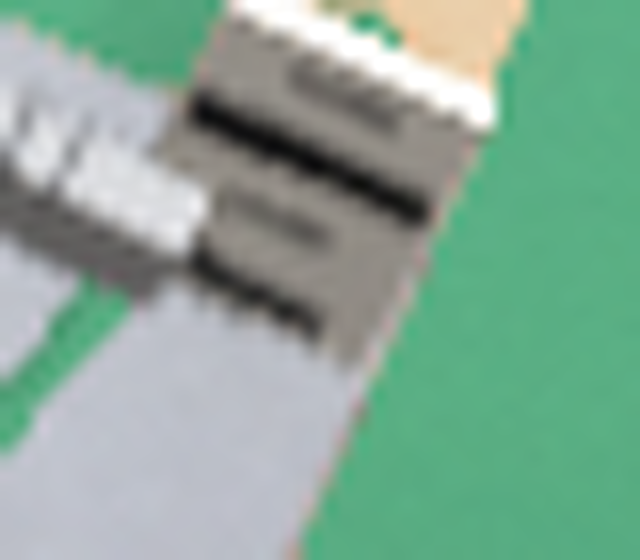

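```bash
cat > t2.py <<'E'
from h import *
z=np.load("last.npz"); g=lambda a:{k[1:]:z[k] for k in z.files if k[0]==a}
w,s=g("w"),g("s")
def W(u,v): return (60+u/4-.375,210+v/4-.375)
def S(u,v): return (418+u/16-.5,255+v/16-.5)
def show(n,a,b):
    p,e=tri(w,W(*a),s,S(*b)); print(n,p.round(4),round(e,4)); return p
E
python3 - <<'E'
from t2 import *
show("tip",(284,95),(320,327))
show("band -y",(208,256),(428,212)); show("band +y",(490,250),(198,108))
show("line lower mid",(392,198),(272,217)); show("line upper",(295,319),(345,95))
E
```

```text
tip [ 0.6486 -0.3622  0.0563] 0.0009
band -y [ 0.6689 -0.3692  0.0737] 0.0001
band +y [ 0.6685 -0.3264  0.0712] 0.0001
line lower mid [ 0.6667 -0.3465  0.0555] 0.0013
line upper [ 0.6683 -0.3477  0.0935] 0.0008
```

```bash
python3 -m crank '[0,0,0,0,0.006,0,35, 0,0,0,0,0.005,0,35, 0,0,0,0,0.0045,0,35, 0,0,0,0,0.004,0,35, 0,0,0,0,0,0,35, 0,0,0,0,-0.006,0,35, 0,0,0,0,0,0,35, 0,0,0,0,0,0,35, 0,0,0,0,0,0,35, 0,0,0,0,0,0,35, 0,0,0,0,0,0,35, 0,0,0,0,0,0,35, 0,0,0,0,0,0,35, 0,0,0,0,0,0,35, 0,0,0,0,0,0,35, 0,0,0,0,0,0,35, 0,0,0,0,0,0,35, 0,0,0,0,0,0,35, 0,0,0,0,0,0,35, 0,0,0,0,0,0,35]'; python3 - <<'E'
from h import *
w=get_image("wrist"); s=get_image("scene"); print(observe()["position"])
np.savez("last.npz",**{a+k:v for a,d in (("w",w),("s",s)) for k,v in d.items()})
A=cv2.resize(w["frame"][205:295,20:200,::-1],None,fx=4,fy=4,interpolation=cv2.INTER_CUBIC)
B=cv2.resize(s["frame"][260:282,422:452,::-1],None,fx=10,fy=10,interpolation=cv2.INTER_CUBIC)
C=np.zeros((580,720,3),np.uint8); C[:360]=A; C[360:,:300]=B
C[360:,310:720]=cv2.resize(w["frame"][110:350,150:560,::-1],(410,220)); cv2.imwrite("pics/p3.png",C)
E
```

```text
time_s: 26.1
position: [0.6403, -0.2536, 0.1304]
tool_rot: [[-0.014, 1.0, -0.0], [1.0, 0.014, 0.0], [0.0, -0.0, -1.0]]
ft_force: [-0.3, 0.2, 0.4]
grip_width: 0.0296
[ 0.64029204 -0.25364223  0.13038576]
```

View pics/p3.png

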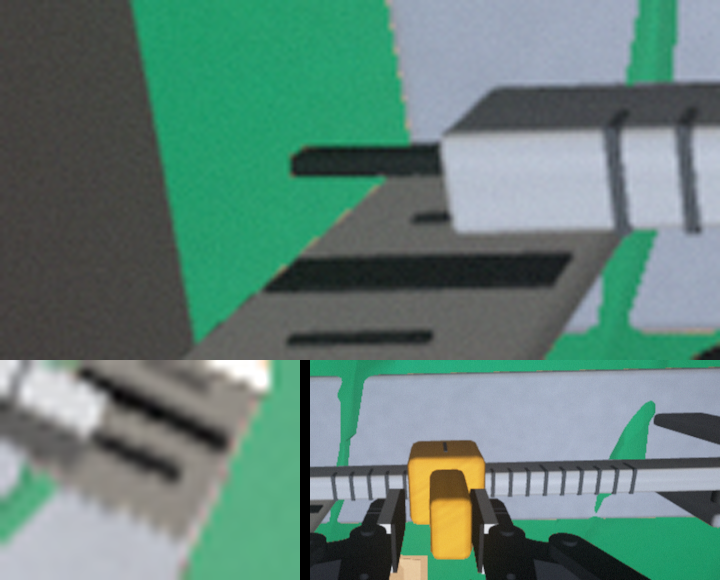

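```bash
python3 - <<'E'
from t2 import *
for n,a,b in [("tip",(92.6,244.9),(439.55,270.85)),("band-y",(88.9,273.4),(444.35,267.85))]:
    p,e=tri(w,a,s,b); print(n,p.round(4),round(e,4))
# dark mask near the pointer in both views
for n,d,(x0,y0,x1,y1) in (("w",w,(60,225,180,290)),("s",s,(424,256,450,284))):
    g=d["frame"].max(2)[y0:y1,x0:x1]
    for c,st in blobs(g<(60 if n=="w" else 75),6): print(n,c+[x0,y0],st[:2]+[x0,y0],st[2:])
E
```

```text
tip [ 0.6478 -0.3618  0.0784] 0.0001
band-y [ 0.6689 -0.3696  0.0736] 0.0
w [174.2 234.2] [173 233] [ 4  4 10]
w [111.2 245. ] [ 93 241] [ 37   8 248]
w [127.7 258.8] [124 258] [ 8  3 15]
w [125.  272.7] [ 86 268] [ 77  10 581]
w [110.9 288.5] [ 92 288] [36  2 66]
s [437.1 264.6] [430 261] [15  8 23]
s [435.6 269.4] [432 268] [ 8  4 11]
```

```bash
cat > meas.py <<'E'
from h import *
w=get_image("wrist"); s=get_image("scene"); o=observe(); print(o["position"].round(4),o["time_s"],o["ft_force"].round(2))
np.savez("last.npz",**{a+k:v for a,d in (("w",w),("s",s)) for k,v in d.items()})
for n,d,(x0,y0,x1,y1) in (("w",w,(40,215,200,300)),("s",s,(424,256,450,284))):
    g=d["frame"].max(2)[y0:y1,x0:x1]
    for c,st in blobs(g<(60 if n=="w" else 95),8): print(n,c+[x0,y0],st[:2]+[x0,y0],st[2:])
print(s["frame"].max(2)[264:284,428:446])
h=cv2.cvtColor(w["frame"],cv2.COLOR_RGB2HSV); m=(h[...,0]>12)&(h[...,0]<28)&(h[...,1]>140)&(h[...,2]>90)
for r in (240,260,280,300): c=np.flatnonzero(m[r,200:350]); print(r,c.min()+200 if len(c) else 0,c.max()+200 if len(c) else 0,end=" ; ")
E
python3 -m crank '[0,0,0,0,-0.001,0,35, 0,0,0,0,-0.001,0,35, 0,0,0,0,-0.001,0,35, 0,0,0,0,-0.0005,0,35, 0,0,0,0,-0.0005,0,35, 0,0,0,0,-0.0005,0,35, 0,0,0,0,-0.0005,0,35, 0,0,0,0,-0.0005,0,35, 0,0,0,0,-0.0005,0,35, 0,0,0,0,-0.0005,0,35, 0,0,0,0,0,0,35, 0,0,0,0,0,0,35, 0,0,0,0,0,0,35, 0,0,0,0,0,0,35]'; python3 -m crank '[0,0,0,0,0.005,0,35, 0,0,0,0,0,0,35, 0,0,0,0,0,0,35, 0,0,0,0,0,0,35, 0,0,0,0,0,0,35, 0,0,0,0,0,0,35, 0,0,0,0,0,0,35, 0,0,0,0,0,0,35, 0,0,0,0,0,0,35, 0,0,0,0,0,0,35, 0,0,0,0,0,0,35, 0,0,0,0,0,0,35, 0,0,0,0,0,0,35, 0,0,0,0,0,0,35, 0,0,0,0,0,0,35, 0,0,0,0,0,0,35]'; python3 meas.py
```

```text
time_s: 27.6
position: [0.6403, -0.2602, 0.1304]
tool_rot: [[-0.014, 1.0, -0.0], [1.0, 0.014, -0.0], [-0.0, -0.0, -1.0]]
ft_force: [0.7, 0.7, -0.6]
grip_width: 0.0303
time_s: 29.2
position: [0.6403, -0.2551, 0.1304]
tool_rot: [[-0.014, 1.0, 0.0], [1.0, 0.014, 0.0], [0.0, 0.0, -1.0]]
ft_force: [0.2, -1.1, -0.6]
grip_width: 0.03
[ 0.6403 -0.2552  0.1304] 29.3 [-1.28 -0.15 -0.11]
w [195.9 231.4] [195 230] [3 4 9]
w [178.4 232.2] [177 231] [4 4 9]
w [117.5 242.2] [ 99 239] [ 36   7 233]
w [131.6 258.8] [126 258] [12  3 21]
w [127.3 272.7] [ 89 268] [ 76  10 585]
w [113.3 289.1] [ 95 288] [ 36   3 100]
w [195.6 296.3] [190 292] [10  8 55]
w [151.9 298.8] [146 298] [12  2 15]
s [437.  264.6] [430 261] [15  8 36]
s [434.8 269.5] [431 267] [ 9  6 23]
[[221 221 226 196 123  87  39  21  23  45  85 111 134 146 148 147 146 147]
 [223 222 222 229 135 131 114 110  63  21  22  45  84 110 132 145 147 148]
 [217 222 226 202 112 147 146 144 122 111  85  40  18  42  85 108 130 146]
 [164 173 214 116  90 109 119 145 145 145 133 114  86  39  17  36  83 146]
 [ 99 101 149  43  49  54  72 108 109 132 145 1
[... 509 characters left out ...]
51 159 144 145 144 143 151 176 178 176 174]
 [199 200 199 199 198 196 198 182 183 150 157 142 144 175 171 175 176 175]
 [200 201 200 200 199 197 198 202 200 181 178 148 160 186 176 175 174 175]
 [201 202 202 199 196 197 197 198 203 200 201 181 186 175 176 175 176 174]
 [201 200 200 200 197 197 197 198 199 201 201 200 185 176 176 176 175 176]
 [201 200 198 200 199 199 198 200 199 200 201 193 155 176 176 175 176 174]
 [202 200 201 200 201 200 198 199 198 199 199 181 157 175 173 176 176 175]
 [200 200 202 202 200 202 201 200 197 197 195 166 174 174 173 174 174 173]
 [200 202 200 199 200 202 201 199 200 197 186 167 175 172 173 172 175 174]]
240 240 314 ; 260 245 309 ; 280 245 309 ; 300 258 297 ;
```

```bash
python3 - <<'E'
from t2 import *
for b in [(438.7,271.3),(439,271.5)]:
    p,e=tri(w,(98.6,242.3),s,b); print(p.round(4),round(e,4))
# wrist only: ray at plane y=-.362, and at plane x=.648
c,r=ray(w,98.6,242.3); print((c+r*(-.362-c[1])/r[1]).round(4),(c+r*(.648-c[0])/r[0]).round(4))
E
```

```text
[ 0.6466 -0.3605  0.0766] 0.0005
[ 0.6474 -0.3613  0.0752] 0.0002
[ 0.6479 -0.362   0.0742] [ 0.648  -0.3621  0.074 ]
```

```bash
python3 -m crank '[0,0,0,0,0.0005,0.02,35, 0,0,0,0,0,0.03,35, 0,0,0,0,0,0.04,35, 0,-0.15,0,-0.035,-0.025,0,35, 0,-0.15,0,-0.035,-0.025,0,35, 0,-0.15,0,-0.035,-0.025,0,35, 0,-0.15,0,-0.035,-0.025,0,35, 0,0,0,0,0,0,35, 0,0,0,0,0,0,35, 0,0,0,0,0,0,35, 0,0,0,0,0,0,35, 0,0,0,0,0,0,35, 0,0,0,0,0,0,35, 0,0,0,0,0,0,35, 0,0,0,0,0,0,35, 0,0,0,0,0,0,35, 0,0,0,0,0,0,35, 0,0,0,0,0,0,35, 0,0,0,0,0,0,35, 0,0,0,0,0,0,35]'; python3 - <<'E'
from h import *
w=shot("wrist","v1"); print(observe()["position"]); 
np.savez("v1.npz",**{"w"+k:v for k,v in w.items()})
c=-np.array(w["world_to_cam"])[:3,:3].T@np.array(w["world_to_cam"])[:3,3]; print("cam",c)
for p in [(.648,-.362,.073),(.648,-.362,.063),(.648,-.362,.083),(.669,-.348,.073)]: print(p,proj(w,p).round(1))
E
```

```text
time_s: 31.3
position: [0.5063, -0.3503, 0.22]
tool_rot: [[-0.015, 0.839, 0.544], [1.0, 0.015, 0.005], [-0.004, 0.544, -0.839]]
ft_force: [0.1, 0.5, -0.7]
grip_width: 0.0297
[ 0.50628507 -0.3502616   0.22003822]
cam [ 0.3772464  -0.35239444  0.28953995]
(0.648, -0.362, 0.073) [264.6 218.2]
(0.648, -0.362, 0.063) [264.8 210.8]
(0.648, -0.362, 0.083) [264.3 225.9]
(0.669, -0.348, 0.073) [277.7 230.5]
```

View pics/v1.png

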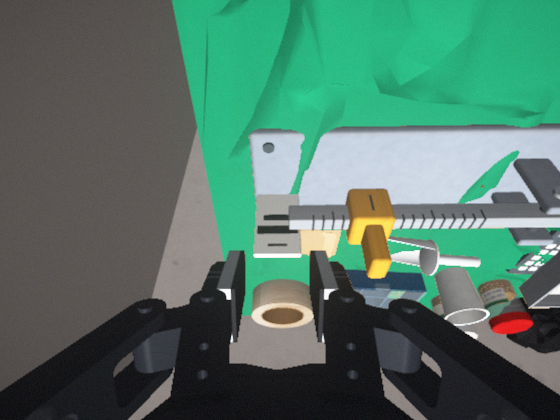

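```bash
python3 - <<'E'
import numpy as np
f=np.load("v1.npz")["wframe"].max(2)
print(f[206:246,258:294:3])
E
tail -n 0 /dev/null
```

```text
[[169 168 168 168 169 169 169 169 168 168 151 114]
 [168 167 168 168 169 168 170 174 170 169 146 116]
 [170 168 165 168 169 171 171 171 171 169 142 116]
 [168 170 168 171 172 172 169 172 173 166 142 115]
 [167 168 165 169 168 171 169 171 170 166 141 114]
 [164 170 167 166 167 170 170 171 167 171 141 112]
 [168 169 169 170 168 173 172 170 169 170 140 123]
 [168 171 169 170 171 168 171 170 171 172 140 120]
 [168 169 160 147 120 115 114 115 116 114 118 120]
 [168 171 107  92  60  49  51  51  48  52  85 122]
 [171 169  57  51  53  51  53  51  52  56  73 121]
 [169 167  62  54  54  52  53  55  54  50  77 120]
 [171 169  67  57  58  57  56  57  55  62  77 121]
 [168 169  78  57  62  62  61  60  62  60  74 134]
 [168 170 139 138 138 137 136 135 134 138 122 202]
 [171 168 169 169 172 170 170 168 173 171 149 233]
 [172 168 172 169 170 169 172 170 172 172 155 235]
 [170 172 168 168 169 171 170 169 171 170 151 236]
 [169 170 171 171 170 170 169 170 170 173 152 237]
 [134 133 133 133 133 128 124 123 122 124 120 235]
 [ 69  70  77  75  72  65  59  61  59  62  84 236]
 [ 51  51  50  48  55  51  47
[... 240 characters left out ...]
 52  53  55  53  50  54  57  58  54]
 [ 90  91 104 113 111 112 114 112 113 109 110 140]
 [147 151 156 159 158 161 159 160 160 162 158 175]
 [172 173 171 170 170 173 170 172 175 171 173 173]
 [171 172 174 172 173 168 171 173 173 171 174 173]
 [172 171 171 170 173 173 170 174 175 171 173 175]
 [171 170 171 171 171 171 173 170 170 174 175 172]
 [171 170 172 172 175 174 170 171 172 173 175 168]
 [172 173 168 171 173 172 171 174 171 175 176 171]
 [172 174 173 172 172 170 173 171 171 171 172 172]
 [172 173 171 172 175 171 175 172 170 172 176 169]
 [170 173 172 163 136 132 136 135 135 135 174 171]
 [169 170 171 145  75  78  75  77  76  74 174 170]
 [170 171 173 145  72  83  90  87  87  90 173 173]]
```

Measured in the tilted wrist view, the pointer is at row 217.2. A level pointer would be at about 217.0, and the mark's edges are about 4 px away, so the scale is balanced with nothing touching it. I'll hold here for the reading and check clearances around the rack.

```bash
python3 -m crank '[0,0,0,0,0,0,35, 0,0,0,0,0,0,35, 0,0,0,0,0,0,35, 0,0,0,0,0,0,35, 0,0,0,0,0,0,35, 0,0,0,0,0,0,35, 0,0,0,0,0,0,35, 0,0,0,0,0,0,35, 0,0,0,0,0,0,35, 0,0,0,0,0,0,35, 0,0,0,0,0,0,35, 0,0,0,0,0,0,35, 0,0,0,0,0,0,35, 0,0,0,0,0,0,35, 0,0,0,0,0,0,35]'; python3 - <<'E'
from h import *
t=shot("top");s=shot("scene");w=shot("wrist")
f=w["frame"].max(2); print("pointer/band columns", f[210:236,270])
T=lambda u,v:(160+(u-1)/3,140+(v-1)/3); S=lambda u,v:(155+(u-1)/3,165+(v-1)/3)
for n,a,b in [("front low R",(213,228),(294,150)),("slope top R",(217,122),(333,22)),("knob",None,None)]:
    if a: p,e=tri(t,T(*a),s,S(*b)); print(n,p.round(3),round(e,4))
for a in [(213,228),(217,122)]: print(a,[plane(t,*T(*a),z).round(3) for z in (0,.05,.1,.15)])
h=cv2.cvtColor(t["frame"],cv2.COLOR_RGB2HSV);H,S_,V=[h[...,i] for i in range(3)]
g=t["frame"]; print("stop column profile top view col 185,210,235 rows 222..240"); 
for c in (185,210,235): print(c,g[222:240,c].max(1), g[222:240,c].min(1))
for c,st in blobs((S_<45)&(V>170),120):
    if st[4]<700: print(c,st[2:],plane(t,*c,.19).round(3))
E
```

```text
time_s: 32.85
position: [0.5063, -0.3503, 0.22]
tool_rot: [[-0.015, 0.839, 0.544], [1.0, 0.015, 0.005], [-0.004, 0.544, -0.839]]
ft_force: [-0.4, 0.4, -0.8]
grip_width: 0.0297
pointer/band columns [169 169 170 170 119  55  49  51  59  58 139 171 169 169 171 131  72  50
  56  52  55  53  53 111 160 170]
front low R [0.556 0.232 0.012] 0.0003
slope top R [0.633 0.221 0.156] 0.0151
(213, 228) [array([0.558, 0.233, 0.   ]), array([0.549, 0.229, 0.05 ]), array([0.541, 0.224, 0.1  ]), array([0.532, 0.22 , 0.15 ])]
(217, 122) [array([0.677, 0.229, 0.   ]), array([0.665, 0.225, 0.05 ]), array([0.652, 0.221, 0.1  ]), array([0.64 , 0.217, 0.15 ])]
stop column profile top view col 185,210,235 rows 222..240
185 [145 145 144 143 140 137 136 149 173 164 137 147 186 203 206 204 202 201] [ 66  67  67  66  64  62  67 110 158 155 131 140 175 191 192 191 189 188]
210 [145 144 145 145 146 155 174 172 149 134 154 187 203 206 206 203 204 204] [ 71  68  69  68  71 109 160 168 145 131 146 175 190 193 192 190 190 191]
235 [114 119 120 111 126 168 159 129 117 120 137 146 160 187 200 203 204 204] [ 62  64  64  63 105 154 148 122 102  94 115 127 143 173 186 189 190 190]
[306.3  85.3] [ 18  16 224] [ 0.923 -0.011  0.19 ]
[201.9 113.7] [ 28  25 487] [0.837 0.304 0.19 ]
[166.3 120.3] [ 28  20 464] [0.817 0.411 0.19 ]
[444.8 276. ] [ 12  23 138] [ 0.346 -0.384  0.19 ]
[255.6 336.8] [ 33  39 324] [0.186 0.146 0.19 ]
[423.3 343.4] [ 11  26 162] [ 0.164 -0.311  0.19 ]
[424.8 371.3] [ 12  26 128] [ 0.092 -0.31   0.19 ]
```

```bash
python3 - <<'E'
from h import *
t=shot("top")
for c,a,b in ((185,231.6,233.5),(210,229.7,232.4),(235,228.6,232)):
    print(plane(t,c,a,.0483).round(4),plane(t,c,b,.024).round(4))
T=lambda u,v:(160+(u-1)/3,140+(v-1)/3)
print([plane(t,*T(*a),.0483).round(3)[:2] for a in [(20,277),(287,262)]])
E
python3 -m crank '[0,0.15,0,0.01,0.035,0,60, 0,0.15,0,0.01,0.035,0,60, 0,0.15,0,0.01,0.035,0,88, 0,0.15,0,0.01,0.035,0,88, 0,0,0,0.01,0.035,0.02,88, 0,0,0,0.005,0.035,0.01,88, 0,0,0,0.005,0.035,0,88, 0,0,0,0.005,0.035,0,100, 0,0,0,0.005,0.035,0,100, 0,0,0,0.004,0.035,0,100, 0,0,0,0,0.035,0,100, 0,0,0,0,0.02,0,100, 0,0,0,0,0,0,100, 0,0,0,0,0,0,100]'; cat > wl.py <<'E'
from h import *
import sys
z=float(sys.argv[1]); d=get_image("wrist"); o=observe(); print(o["position"].round(4),o["time_s"])
g=cv2.cvtColor(d["frame"],cv2.COLOR_RGB2HSV);H,S,V=[g[...,i] for i in range(3)]
for n,m in (("white",(S<30)&(V>215)),("red",((H<8)|(H>172))&(S>150)&(V>80))):
    for c,st in blobs(m,400): print(n,c,st,plane(d,*c,z).round(4))
np.savez("wl.npz",**d)
E
python3 wl.py .19
```

```text
[0.5005 0.373  0.0483] [0.4979 0.3773 0.024 ]
[0.5056 0.2941 0.0483] [0.5004 0.2972 0.024 ]
[0.5082 0.2152 0.0483] [0.5008 0.2171 0.024 ]
[array([0.5  , 0.432]), array([0.512, 0.151])]
time_s: 34.45
position: [0.5803, 0.0547, 0.25]
tool_rot: [[-0.015, 1.0, -0.025], [1.0, 0.016, 0.005], [0.005, -0.025, -1.0]]
ft_force: [0.8, 0.4, 0.4]
grip_width: 0.0856
[0.5803 0.0541 0.2499] 34.5
white [430.4  52.6] [ 378    0  111  117 9731] [0.4787 0.1338 0.19  ]
white [521.6  58.4] [ 471    0   89  114 7310] [0.4807 0.1826 0.19  ]
white [467.6 119.9] [381 116 179   9 590] [0.5126 0.1591 0.19  ]
white [331.1 250.2] [ 279  153   83  200 7380] [0.5911 0.0878 0.19  ]
white [190.2 208.4] [ 131  155  133  140 9076] [0.5657 0.003  0.19  ]
white [236.5 323.7] [ 172  279  138   90 6887] [0.6433 0.0291 0.19  ]
red [277.5 233.7] [ 228  187  100   95 7367] [0.5808 0.0548 0.19  ]
```

```bash
python3 -m crank '[0,-0.025,0,0.0005,0.0005,-0.02,100, 0,0,0,0,0,-0.03,100, 0,0,0,0,0,-0.025,100, 0,0,0,0,0,-0.015,100, 0,0,0,0,0,-0.006,100, 0,0,0,0,0,0,100, 0,0,0,0,0,0,40, 0,0,0,0,0,0,40, 0,0,0,0,0,0,40, 0,0,0,0,0,0,40, 0,0,0,0,0,0,40, 0,0,0,0,0,0,40, 0,0,0,0,0,0,40]' 40; python3 -m crank '[0,0,0,0,0,0.02,40, 0,0,0,0,0,0.03,40, 0,0,0,0,0,0.03,40, 0,0,0,0,0,0.016,40, 0,0,0,-0.0138,0.0327,0,40, 0,0,0,-0.0138,0.0327,0,40, 0,0,0.025,-0.0138,0.0327,0,40, -0.005,0.12,0,-0.0138,0.0327,0,40, -0.005,0.12,0,-0.0138,0.0327,0,40, 0,0,0,-0.0138,0.0327,0,40, 0,0,0,-0.0138,0.0327,-0.02,40, 0,0,0,-0.0138,0.0327,-0.02,40, 0,0,0,-0.0138,0.0327,-0.02,40, 0,0,0,-0.0138,0.0327,-0.02,40, 0,0,0,0,0,-0.02,40, 0,0,0,0,0,0,40, 0,0,0,0,0,0,40]'; python3 - <<'E'
from h import *
d=shot("wrist","r1"); print(proj(d,(.496,.383,.024)),proj(d,(.5,.291,.024)),proj(d,(.504,.199,.024)))
E
```

```text
time_s: 35.8
position: [0.5809, 0.0552, 0.1541]
tool_rot: [[-0.015, 1.0, 0.001], [1.0, 0.015, 0.005], [0.005, 0.001, -1.0]]
ft_force: [0.3, -0.6, 0.1]
grip_width: 0.0582
time_s: 37.5
position: [0.443, 0.382, 0.1503]
tool_rot: [[-0.038, 0.971, -0.238], [0.999, 0.038, -0.005], [0.004, -0.238, -0.971]]
ft_force: [0.7, -1.1, -0.8]
grip_width: 0.058
[275.69936835 302.97173305] [162.72451381 303.63245597] [ 49.47377386 304.29479238]
```

View pics/r1.png

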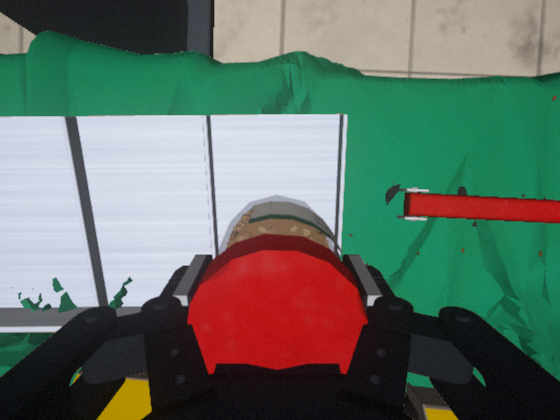

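```bash
python3 -m crank '[0,0,0,0,0,-0.02,40, 0,0,0,0,0,-0.02,40, 0,0,0,0,0,-0.015,40, 0,0,0,0,0,-0.008,40, 0,0,0,0,0,-0.004,40, 0,0,0,0,0,-0.002,40, 0,0,0,0,0,0,40, 0,0,0,0,0,0,40]'
```

```text
time_s: 38.35
position: [0.4431, 0.3823, 0.0816]
tool_rot: [[-0.039, 0.971, -0.237], [0.999, 0.039, -0.004], [0.005, -0.237, -0.972]]
ft_force: [0.3, 0.7, -0.9]
grip_width: 0.0583
```

```bash
python3 -m crank '[0,0,0,0,0,-0.001,40, 0,0,0,0,0,-0.001,40, 0,0,0,0,0,0,40]';  python3 -m crank '[0,0,0,0,0,-0.001,40, 0,0,0,0,0,0,40, 0,0,0,0,0,0,40]'
```

```text
time_s: 38.65
position: [0.4432, 0.3824, 0.0815]
tool_rot: [[-0.039, 0.971, -0.236], [0.999, 0.039, -0.004], [0.005, -0.235, -0.972]]
ft_force: [-1.8, -2.2, 16.0]
grip_width: 0.0581
time_s: 38.95
position: [0.4432, 0.3824, 0.0815]
tool_rot: [[-0.039, 0.971, -0.235], [0.999, 0.039, -0.004], [0.005, -0.235, -0.972]]
ft_force: [-3.5, -3.0, 22.3]
grip_width: 0.0584
```

```bash
python3 -m crank '[0,0,0,0,0,0.0022,40, 0,0,0,0.0049,0.0002,-0.0012,40, 0,0,0,0.0049,0.0002,-0.0012,40, 0,0,0,0.0049,0.0002,-0.0012,40, 0,0,0,0.0049,0.0002,-0.0012,40, 0,0,0,0.0049,0.0002,-0.0012,40, 0,0,0,0.0049,0.0002,-0.0012,40, 0,0,0,0,0,0,40, 0,0,0,0,0,0,40]'; python3 -m crank '[0,0,0,0.0029,0.0001,-0.0007,40, 0,0,0,0.0019,0.0001,-0.0005,40, 0,0,0,0,0,0,40, 0,0,0,0,0,0,40]'
```

```text
time_s: 39.85
position: [0.4728, 0.384, 0.0743]
tool_rot: [[-0.039, 0.971, -0.236], [0.999, 0.039, -0.003], [0.006, -0.236, -0.972]]
ft_force: [-1.1, 0.3, 8.6]
grip_width: 0.0585
time_s: 40.25
position: [0.4772, 0.3842, 0.0732]
tool_rot: [[-0.039, 0.971, -0.237], [0.999, 0.039, -0.004], [0.006, -0.237, -0.972]]
ft_force: [-2.0, -0.5, 10.8]
grip_width: 0.0583
```

```bash
python3 -m crank '[0,0,0,0.0019,0.0001,-0.0005,40, 0,0,0,0,0,0,40, 0,0,0,0,0,0,40]'; python3 -m crank '[0,0,0,0.0019,0.0001,-0.0005,40, 0,0,0,0,0,0,40, 0,0,0,0,0,0,40]'; python3 -m crank '[0,0,0,0.0019,0.0001,-0.0005,40, 0,0,0,0,0,0,40, 0,0,0,0,0,0,40]'
```

```text
time_s: 40.55
position: [0.478, 0.3842, 0.0731]
tool_rot: [[-0.04, 0.97, -0.239], [0.999, 0.04, -0.004], [0.005, -0.239, -0.971]]
ft_force: [-6.5, 0.3, 13.8]
grip_width: 0.0584
time_s: 40.85
position: [0.4782, 0.3843, 0.0731]
tool_rot: [[-0.04, 0.969, -0.243], [0.999, 0.04, -0.005], [0.005, -0.243, -0.97]]
ft_force: [-15.0, -0.9, 20.6]
grip_width: 0.0582
time_s: 41.15
position: [0.4785, 0.3843, 0.0732]
tool_rot: [[-0.041, 0.968, -0.247], [0.999, 0.041, -0.006], [0.004, -0.247, -0.969]]
ft_force: [-21.4, -4.2, 27.9]
grip_width: 0.0583
```

```bash
python3 -m crank '[0,0,0,-0.0022,0,0.0012,40, 0,0,0,0,0,0,40, 0,0,0,0,0,0,60, 0,0,0,0,0,0,84, 0,0,0,0,0,0,84, 0,0,0,0,0,0,84, 0,0,0,0.0048,0,0.0194,84, 0,0,0,0.0072,0,0.0291,84, 0,0,0,0.0072,0,0.0291,84, 0,0,0,0,0,0.04,84, 0,-0.12,0,0.0137,-0.038,0.04,84, 0.005,-0.12,0,0.0137,-0.038,0.02,84]'; python3 -m crank '[0.005,0,-0.025,0.0137,-0.038,0,100, 0,0,0,0.0137,-0.038,0,100, 0,0,0,0.0137,-0.038,0,100, 0,0,0,0.0137,-0.038,0,100, 0,0,0,0.0137,-0.038,0,100, 0,0,0,0.0137,-0.038,0,100, 0,0,0,0.0137,-0.038,0,100, 0,0,0,0.0137,-0.038,0,100, 0,0,0,0,0,0,100, 0,0,0,0,0,0,100]'; python3 wl.py .20; python3 look.py
```

```text
time_s: 42.35
position: [0.5268, 0.3125, 0.2469]
tool_rot: [[-0.041, 0.999, 0.009], [0.999, 0.041, 0.001], [0.001, 0.009, -1.0]]
ft_force: [1.1, -0.0, -0.5]
grip_width: 0.0716
time_s: 43.35
position: [0.6352, 0.0078, 0.2438]
tool_rot: [[-0.012, 1.0, -0.0], [1.0, 0.012, 0.005], [0.005, -0.0, -1.0]]
ft_force: [-0.9, -0.0, 0.1]
grip_width: 0.0855
[0.6349 0.0088 0.244 ] 43.4
top red [177.9 234.5] [ 19  18 260] table [0.487 0.389] pan [0.473 0.369]
top white [310.6 142.4] [ 34  12 258] table [ 0.779 -0.028] pan [ 0.745 -0.02 ]
top white [330.1 167.2] [ 11  50 262] table [ 0.696 -0.088] pan [ 0.668 -0.076]
top white [306.6 177.7] [ 31  10 131] table [ 0.663 -0.013] pan [ 0.637 -0.005]
scene red [199.3 190.1] [ 18  15 210] table [0.499 0.402] pan [0.436 0.33 ]
scene white [372.5 238.1] [ 55  31 295] table [ 0.644 -0.152] pan [ 0.567 -0.172]
scene white [420.2 262.7] [ 20  18 145] table [ 0.643 -0.305] pan [ 0.566 -0.31 ]
scene white [427.  285.8] [ 27  25 344] table [ 0.582 -0.351] pan [ 0.511 -0.351]
```

```bash
cat > hc.py <<'E'
from h import *
import sys
z=float(sys.argv[1]); d=get_image("wrist"); o=observe(); print(o["position"].round(4))
g=cv2.medianBlur(cv2.cvtColor(d["frame"],cv2.COLOR_RGB2GRAY),3); R,t,f,_,_=cam(d); h=(-R.T@t)[2]-z
r=f*.029/h; c=cv2.HoughCircles(g,cv2.HOUGH_GRADIENT,1,40,param1=60,param2=18,minRadius=int(r*.75),maxRadius=int(r*1.2))
print("r exp",r.round(1))
if c is not None:
    for u,v,q in c[0][:8]: print(u,v,q,plane(d,u,v,z).round(4))
for a in sys.argv[2:]:
    p=[float(x) for x in a.split(",")]; print("pred",a,proj(d,p+[z]).round(1))
E
python3 hc.py .20 .6335,.0045 .691,.056
```

```text
[0.6348 0.0098 0.2445]
r exp 55.8
310.5 248.5 49.9 [0.6395 0.0284 0.2   ]
350.5 316.5 53.1 [0.6833 0.0543 0.2   ]
114.5 237.5 49.8 [ 0.6344 -0.0807  0.2   ]
406.5 114.5 43.3 [0.5661 0.0733 0.2   ]
130.5 187.5 44.3 [ 0.6057 -0.0688  0.2   ]
pred .6335,.0045 [268.1 238. ]
pred .691,.056 [352.2 327.5]
```

```bash
python3 - <<'E'
from h import *
w=get_image("wrist")["frame"]; t=get_image("top")["frame"]; s=get_image("scene")["frame"]
C=np.zeros((600,800,3),np.uint8)
C[:420,:560]=w; C[:240,560:800]=cv2.resize(t[145:225,255:335],(240,240),interpolation=cv2.INTER_CUBIC)
C[240:480,560:800]=cv2.resize(s[160:250,270:360],(240,240),interpolation=cv2.INTER_CUBIC)
C[420:600,0:300]=cv2.resize(s[175:250,155:280],(300,180),interpolation=cv2.INTER_CUBIC)
cv2.imwrite("pics/f1.png",C[:,:,::-1])
E
```

```text
(no output)
```

View pics/f1.png

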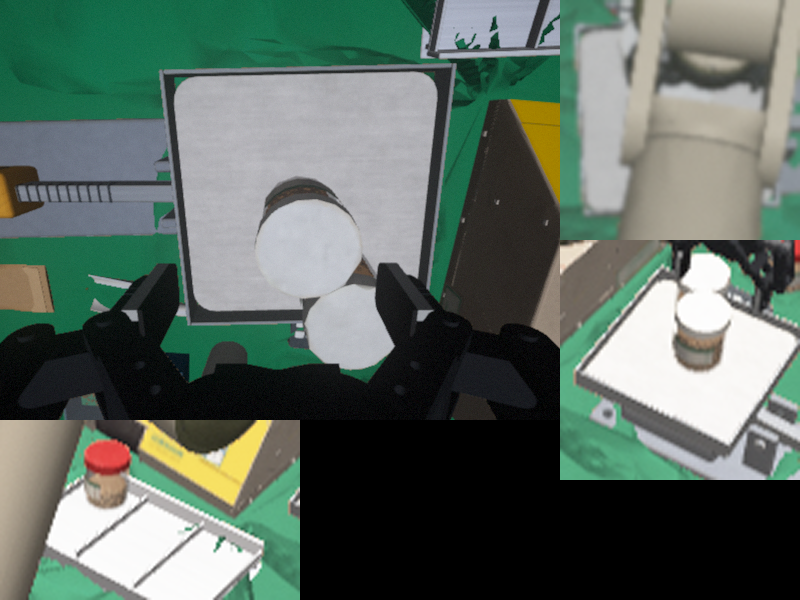

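The last permitted picture shows the middle white jar knocked aside: its cap is at wrist pixel (309,245), about (.638,.028), nearly touching the far jar at (350,326). The red jar stands at its stop in the left lane. I'll grasp the middle jar at its new position.

```bash
python3 -m crank '[0,0,0,0.0032,0.018,-0.01,100, 0,0,0,0,0,-0.02,100, 0,0,0,0,0,-0.025,100, 0,0,0,0,0,-0.015,100, 0,0,0,0,0,-0.0105,100, 0,0,0,0,0,0,100, 0,0,0,0,0,0,40, 0,0,0,0,0,0,40, 0,0,0,0,0,0,40, 0,0,0,0,0,0,40, 0,0,0,0,0,0,40, 0,0,0,0,0,0,40, 0,0,0,0,0,0,40]' 40
```

```text
time_s: 45.0
position: [0.6383, 0.0265, 0.1639]
tool_rot: [[-0.014, 1.0, 0.001], [1.0, 0.014, 0.005], [0.005, 0.001, -1.0]]
ft_force: [1.3, 0.5, 0.4]
grip_width: 0.0581
```

```bash
python3 -m crank '[0,0,0,0,0,0.02,40, 0,0,0,0,0,0.03,40, 0,0,0,0,0,0.03,40, 0,0,0,0,0,0.01,40, 0,0,0,-0.019,0.0263,0,40, 0,0,0,-0.019,0.0263,0,40, 0,0,0.025,-0.019,0.0263,0,40, -0.005,0.12,0,-0.019,0.0263,0,40, -0.005,0.12,0,-0.019,0.0263,0,40, 0,0,0,-0.019,0.0263,0,40, 0,0,0,-0.019,0.0263,-0.02,40, 0,0,0,-0.019,0.0263,-0.02,40, 0,0,0,-0.019,0.0263,-0.02,40, 0,0,0,-0.019,0.0275,-0.02,40, 0,0,0,0,0,-0.024,40, 0,0,0,0,0,0,40, 0,0,0,0,0,0,40]'; python3 -m crank '[0,0,0,0,0,-0.02,40, 0,0,0,0,0,-0.02,40, 0,0,0,0,0,-0.015,40, 0,0,0,0,0,-0.008,40, 0,0,0,0,0,-0.003,40, 0,0,0,0,0,0,40, 0,0,0,0,0,0,40]'; python3 -m crank '[0,0,0,0,0,-0.001,40, 0,0,0,0,0,-0.001,40, 0,0,0,0,0,0,40]'
```

```text
time_s: 46.7
position: [0.4484, 0.2904, 0.1497]
tool_rot: [[-0.038, 0.97, -0.239], [0.999, 0.037, -0.005], [0.004, -0.239, -0.971]]
ft_force: [0.1, -0.0, -0.3]
grip_width: 0.0584
time_s: 47.4
position: [0.4487, 0.2908, 0.0846]
tool_rot: [[-0.038, 0.971, -0.236], [0.999, 0.038, -0.004], [0.005, -0.236, -0.972]]
ft_force: [0.0, 1.5, -0.9]
grip_width: 0.0584
time_s: 47.7
position: [0.4482, 0.2908, 0.0819]
tool_rot: [[-0.038, 0.971, -0.238], [0.999, 0.038, -0.005], [0.004, -0.238, -0.971]]
ft_force: [0.2, -0.2, -1.7]
grip_width: 0.0582
```

```bash
python3 -m crank '[0,0,0,0,0,-0.001,40, 0,0,0,0.0049,0.0002,-0.0012,40, 0,0,0,0.0049,0.0002,-0.0012,40, 0,0,0,0.0049,0.0002,-0.0012,40, 0,0,0,0.0049,0.0002,-0.0012,40, 0,0,0,0.0049,0.0002,-0.0012,40, 0,0,0,0.0049,0.0002,-0.0012,40, 0,0,0,0.0019,0.0002,-0.0005,40, 0,0,0,0,0,0,40, 0,0,0,0,0,0,40]'; python3 -m crank '[0,0,0,0.0019,0.0001,-0.0005,40, 0,0,0,0,0,0,40, 0,0,0,0,0,0,40]'; python3 -m crank '[0,0,0,0.0019,0.0001,-0.0005,40, 0,0,0,0,0,0,40, 0,0,0,0,0,0,40]'
```

```text
time_s: 48.7
position: [0.48, 0.2923, 0.0735]
tool_rot: [[-0.038, 0.971, -0.237], [0.999, 0.038, -0.004], [0.005, -0.237, -0.972]]
ft_force: [-0.4, 0.8, 5.8]
grip_width: 0.0581
time_s: 49.0
position: [0.481, 0.2923, 0.0733]
tool_rot: [[-0.038, 0.97, -0.239], [0.999, 0.038, -0.005], [0.004, -0.239, -0.971]]
ft_force: [-4.3, 0.4, 8.4]
grip_width: 0.0579
time_s: 49.3
position: [0.4813, 0.2924, 0.0734]
tool_rot: [[-0.039, 0.969, -0.243], [0.999, 0.038, -0.005], [0.004, -0.243, -0.97]]
ft_force: [-12.4, -1.2, 16.3]
grip_width: 0.0579
```

```bash
python3 -m crank '[0,0,0,-0.0012,0,0.0007,40, 0,0,0,0,0,0,40, 0,0,0,0,0,0,60, 0,0,0,0,0,0,84, 0,0,0,0,0,0,84, 0,0,0,0,0,0,84, 0,0,0,0.0048,0,0.0194,84, 0,0,0,0.0072,0,0.0291,84, 0,0,0,0.0072,0,0.0291,84, 0,0,0,0,0,0.04,84, 0,-0.12,0,0,-0.015,0.04,84, 0.005,-0.12,0,0,-0.03,0.02,84, 0.005,0,-0.025,0.01,-0.033,0,100, 0,0,0,0.02,-0.033,0,100, 0,0,0,0.04,-0.033,0,100, 0,0,0,0.04,-0.033,0,100, 0,0,0,0.04,-0.033,0,100, 0,0,0,0.04,-0.0275,0,100, 0,0,0,0,0,0,100, 0,0,0,0,0,0,100]'; python3 hc.py .20 .689,.054; python3 hc.py .19; python3 look.py
```

```text
time_s: 51.3
position: [0.6875, 0.0576, 0.2492]
tool_rot: [[-0.012, 1.0, -0.001], [1.0, 0.012, 0.005], [0.005, -0.001, -1.0]]
ft_force: [-0.6, -0.1, 0.1]
grip_width: 0.0855
[0.6869 0.0585 0.2499]
r exp 54.3
276.5 239.5 52.2 [0.6889 0.0571 0.2   ]
195.5 316.5 56.7 [0.7401 0.0079 0.2   ]
64.5 185.5 60.0 [ 0.6585 -0.0586  0.2   ]
480.5 101.5 55.6 [0.6122 0.1604 0.2   ]
333.5 299.5 43.3 [0.7275 0.0921 0.2   ]
pred .689,.054 [271.1 239.7]
[0.6865 0.0591 0.2505]
r exp 51.2
273.5 243.5 49.4 [0.6953 0.0564 0.19  ]
207.5 303.5 45.0 [0.7374 0.0143 0.19  ]
341.5 300.5 41.6 [0.7343 0.1005 0.19  ]
top red [178.  234.5] [ 19  18 264] table [0.487 0.389] pan [0.473 0.369]
top white [287.  158.5] [ 29   9 148] table [0.727 0.048] pan [0.696 0.051]
top white [207.2 232.6] [ 20  20 280] table [0.492 0.299] pan [0.478 0.285]
top white [241.2 239.3] [ 28  19 399] table [0.47  0.194] pan [0.457 0.187]
scene red [199.3 190.1] [ 19  15 211] table [0.499 0.402] pan [0.436 0.33 ]
scene white [236.8 182.7] [ 27  22 237] table [0.595 0.322] pan [0.522 0.257]
scene white [221.8 201. ] [ 25  16 238] table [0.504 0.312] pan [0.44  0.249]
scene white [372.5 238.1] [ 55  31 299] table [ 0.644 -0.152] pan [ 0.567 -0.172]
scene white [420.1 262.6] [ 20  17 144] table [ 0.643 -0.305] pan [ 0.566 -0.31 ]
scene white [427.  285.8] [ 27  25 348] table [ 0.582 -0.351] pan [ 0.511 -0.351]
```

```bash
python3 -m crank '[0,0,0,0.0035,-0.002,-0.015,100, 0,0,0,0,0,-0.02,100, 0,0,0,0,0,-0.025,100, 0,0,0,0,0,-0.015,100, 0,0,0,0,0,-0.0105,100, 0,0,0,0,0,0,100, 0,0,0,0,0,0,40, 0,0,0,0,0,0,40, 0,0,0,0,0,0,40, 0,0,0,0,0,0,40, 0,0,0,0,0,0,40, 0,0,0,0,0,0,40, 0,0,0,0,0,0,40]' 40
```

```text
time_s: 52.8
position: [0.6907, 0.0564, 0.165]
tool_rot: [[-0.013, 1.0, 0.001], [1.0, 0.013, 0.005], [0.005, 0.001, -1.0]]
ft_force: [1.3, 2.2, 1.1]
grip_width: 0.0584
```

```bash
python3 -m crank '[0,0,0,0,0,0.02,40, 0,0,0,0,0,0.03,40, 0,0,0,0,0,0.03,40, 0,0,0,0,0,0.01,40, 0,0,0,-0.024,0.0143,0,40, 0,0,0,-0.024,0.0143,0,40, 0,0,0.025,-0.024,0.0143,0,40, -0.005,0.12,0,-0.024,0.0143,0,40, -0.005,0.12,0,-0.024,0.0143,0,40, 0,0,0,-0.024,0.0143,0,40, 0,0,0,-0.024,0.0143,-0.02,40, 0,0,0,-0.024,0.0143,-0.02,40, 0,0,0,-0.024,0.0143,-0.02,40, 0,0,0,-0.024,0.0143,-0.02,40, 0,0,0,0,0,-0.025,40, 0,0,0,0,0,0,40, 0,0,0,0,0,0,40]'; python3 -m crank '[0,0,0,0,0,-0.02,40, 0,0,0,0,0,-0.02,40, 0,0,0,0,0,-0.015,40, 0,0,0,0,0,-0.008,40, 0,0,0,0,0,-0.002,40, 0,0,0,0,0,0,40, 0,0,0,0,0,0,40]'; python3 -m crank '[0,0,0,0,0,-0.001,40, 0,0,0,0,0,-0.001,40, 0,0,0,0,0,0,40]'
```

```text
time_s: 54.5
position: [0.4507, 0.1991, 0.1498]
tool_rot: [[-0.037, 0.97, -0.239], [0.999, 0.037, -0.005], [0.004, -0.239, -0.971]]
ft_force: [0.2, -0.1, -0.4]
grip_width: 0.0581
time_s: 55.2
position: [0.4511, 0.1994, 0.0857]
tool_rot: [[-0.037, 0.971, -0.236], [0.999, 0.037, -0.004], [0.004, -0.236, -0.972]]
ft_force: [0.1, 0.0, -1.0]
grip_width: 0.0581
time_s: 55.5
position: [0.4507, 0.1994, 0.083]
tool_rot: [[-0.037, 0.971, -0.237], [0.999, 0.037, -0.005], [0.004, -0.237, -0.971]]
ft_force: [0.5, 0.6, -0.3]
grip_width: 0.0588
```

```bash
python3 -m crank '[0,0,0,0,0,-0.0013,40, 0,0,0,0.0049,0.0002,-0.0012,40, 0,0,0,0.0049,0.0002,-0.0012,40, 0,0,0,0.0049,0.0002,-0.0012,40, 0,0,0,0.0049,0.0002,-0.0012,40, 0,0,0,0.0049,0.0002,-0.0012,40, 0,0,0,0.0049,0.0002,-0.0012,40, 0,0,0,0.0019,0.0002,-0.0005,40, 0,0,0,0,0,0,40, 0,0,0,0,0,0,40]'; python3 -m crank '[0,0,0,0.0019,0.0001,-0.0005,40, 0,0,0,0,0,0,40, 0,0,0,0,0,0,40]'; python3 -m crank '[0,0,0,0.0019,0.0001,-0.0005,40, 0,0,0,0,0,0,40, 0,0,0,0,0,0,40]'
```

```text
time_s: 56.5
position: [0.4818, 0.2012, 0.0754]
tool_rot: [[-0.037, 0.971, -0.237], [0.999, 0.037, -0.004], [0.005, -0.237, -0.971]]
ft_force: [-2.6, 0.9, 13.4]
grip_width: 0.0579
time_s: 56.8
position: [0.4835, 0.2013, 0.075]
tool_rot: [[-0.037, 0.971, -0.238], [0.999, 0.037, -0.004], [0.005, -0.238, -0.971]]
ft_force: [-4.0, 1.0, 14.1]
grip_width: 0.0585
time_s: 57.1
position: [0.4853, 0.2014, 0.0745]
tool_rot: [[-0.037, 0.971, -0.238], [0.999, 0.037, -0.004], [0.005, -0.238, -0.971]]
ft_force: [-4.0, 1.5, 14.8]
grip_width: 0.0584
```

```bash
python3 -m crank '[0,0,0,0.0019,0.0001,0,40, 0,0,0,0,0,0,40, 0,0,0,0,0,0,40]'; python3 -m crank '[0,0,0,0.0019,0.0001,-0.0005,40, 0,0,0,0,0,0,40, 0,0,0,0,0,0,40]'
```

```text
time_s: 57.4
position: [0.4868, 0.2014, 0.0742]
tool_rot: [[-0.037, 0.97, -0.239], [0.999, 0.037, -0.004], [0.005, -0.239, -0.971]]
ft_force: [-4.3, 1.0, 13.0]
grip_width: 0.0585
time_s: 57.7
position: [0.4872, 0.2014, 0.0742]
tool_rot: [[-0.038, 0.969, -0.243], [0.999, 0.038, -0.005], [0.004, -0.243, -0.97]]
ft_force: [-12.5, -0.8, 20.9]
grip_width: 0.0583
```

```bash
python3 -m crank '[0,0,0,-0.0012,0,0.0007,40, 0,0,0,0,0,0,40, 0,0,0,0,0,0,60, 0,0,0,0,0,0,84, 0,0,0,0,0,0,84, 0,0,0,0,0,0,84, 0,0,0,0.0048,0,0.0194,84, 0,0,0,0.0072,0,0.0291,84, 0,0,0,0.0072,0,0.0291,84, 0,0,0,0,0,0.04,84, 0,-0.12,0,0,-0.015,0.04,84, 0.005,-0.12,0,0,-0.03,0.02,84]'; python3 -m crank '[0.005,0,-0.025,0.0134,-0.0419,0,60, 0,0,0,0.0134,-0.0419,0,60, 0,0,0,0.0134,-0.0419,0,60, 0,0,0,0.0134,-0.0419,0,60, 0,0,0,0.0134,-0.0419,0,60, 0,0,0,0.0134,-0.0419,0,60, 0,0,0,0.0134,-0.0419,0,60, 0,0,0,0.0134,-0.0419,0,60, 0,0,0,0.0134,-0.0419,0,60, 0,0,0,0.0134,-0.0419,0,60, 0,0,0,0,0,0,60, 0,0,0,0,0,0,60]'; python3 look.py; python3 - <<'E'
from h import *
o=observe(); print(o["position"]); d=get_image("wrist"); print(proj(d,(.64,-.265,.118)))
h=cv2.cvtColor(d["frame"],cv2.COLOR_RGB2HSV);H,S,V=[h[...,i] for i in range(3)]
m=(H>12)&(H<28)&(S>140)&(V>90)
for c,st in blobs(m,300): print(c,st,plane(d,*c,.11))
for r in range(150,260,10): c=np.flatnonzero(m[r,200:360]); print(r,(c.min()+200,c.max()+200) if len(c) else 0,end=" ; ")
E
```

```text
time_s: 58.9
position: [0.5088, 0.1567, 0.2537]
tool_rot: [[-0.039, 0.999, 0.01], [0.999, 0.039, 0.001], [0.0, 0.01, -1.0]]
ft_force: [-0.0, -0.6, 0.7]
grip_width: 0.0718
time_s: 60.1
position: [0.6413, -0.2635, 0.2497]
tool_rot: [[-0.011, 1.0, -0.001], [1.0, 0.011, 0.006], [0.006, -0.001, -1.0]]
ft_force: [0.5, 0.8, 0.2]
grip_width: 0.0512
top red [178.  234.5] [ 19  18 263] table [0.487 0.389] pan [0.473 0.369]
top white [400.5 144.6] [ 27  40 211] table [ 0.768 -0.315] pan [ 0.735 -0.287]
top white [440.8 168.4] [ 26  40 201] table [ 0.688 -0.437] pan [ 0.66  -0.401]
top white [306.7 240.9] [ 44  31 433] table [ 0.463 -0.008] pan [ 0.45  -0.001]
top white [357.2 271.6] [ 58  39 535] table [ 0.367 -0.159] pan [ 0.362 -0.142]
scene red [199.3 190.2] [ 19  15 212] table [0.499 0.402] pan [0.435 0.33 ]
scene white [182.3 217.8] [ 36  31 546] table [0.381 0.369] pan [0.329 0.3  ]
scene white [249.9 214.1] [ 16  15 136] table [0.511 0.206] pan [0.446 0.153]
scene white [372.6 238.1] [ 55  31 304] table [ 0.644 -0.152] pan [ 0.567 -0.172]
scene white [420.1 262.5] [ 20  17 150] table [ 0.643 -0.305] pan [ 0.566 -0.31 ]
scene white [427. 286.] [ 27  25 355] table [ 0.581 -0.351] pan [ 0.51  -0.352]
[ 0.64138464 -0.26183041  0.25078123]
[272.7964068  197.36062851]
[281.9 192.5] [ 260  167   45   54 1899] [ 0.63784319 -0.25750627  0.11      ]
150 0 ; 160 0 ; 170 (np.int64(262), np.int64(303)) ; 180 (np.int64(260), np.int64(304)) ; 190 (np.int64(261), np.int64(303)) ; 200 (np.int64(262), np.int64(303)) ; 210 (np.int64(263), np.int64(302)) ; 220 (np.int64(271), np.int64(286)) ; 230 0 ; 240 0 ; 250 0 ;
```

```bash
python3 -m crank '[0,0,0,0,0,-0.04,60, 0,0,0,0,0,-0.04,60, 0,0,0,0,0,-0.035,60, 0,0,0,0,0,-0.024,60, 0,0,0,0,0,0,60, 0,0,0,0,0,0,35, 0,0,0,0,0,0,35, 0,0,0,0,0,0,35, 0,0,0,0,0,0,35]' 20; python3 -m crank '[0,0,0,-0.0003,0.006,0,35, 0,0,0,-0.0003,0.01,0,35, 0,0,0,-0.0003,0.01,0,35, 0,0,0,-0.0003,0.01,0,35, 0,0,0,-0.0003,0.01,0,35, 0,0,0,-0.0003,0.01,0,35, 0,0,0,-0.0003,0.01,0,35, 0,0,0,-0.0003,0.01,0,35, 0,0,0,-0.0003,0.006,0,35, 0,0,0,0,0.005,0,35, 0,0,0,0,0.004,0,35, 0,0,0,0,0,0,35, 0,0,0,0,0,0,35]'
```

```text
time_s: 61.15
position: [0.6417, -0.2629, 0.1129]
tool_rot: [[-0.012, 1.0, 0.002], [1.0, 0.012, 0.004], [0.004, 0.002, -1.0]]
ft_force: [-0.1, 0.8, 0.6]
grip_width: 0.0297
time_s: 62.45
position: [0.6387, -0.1717, 0.1115]
tool_rot: [[-0.012, 1.0, -0.0], [1.0, 0.012, 0.006], [0.006, -0.0, -1.0]]
ft_force: [0.5, -0.1, -0.1]
grip_width: 0.0301
```

Next I push slowly up to the zero stop, watching the force.

```bash
python3 -m crank '[0,0,0,0,0.002,0,35, 0,0,0,0,0.002,0,35, 0,0,0,0,0.002,0,35, 0,0,0,0,0.002,0,35, 0,0,0,0,0.002,0,35, 0,0,0,0,0,0,35, 0,0,0,0,0,0,35, 0,0,0,0,0,0,35, 0,0,0,0,0,0,35]'; python3 -m crank '[0,0,0,0,0.001,0,35, 0,0,0,0,0.001,0,35, 0,0,0,0,0,0,35, 0,0,0,0,0,0,35]'; python3 -m crank '[0,0,0,0,0.001,0,35, 0,0,0,0,0.001,0,35, 0,0,0,0,0,0,35, 0,0,0,0,0,0,35]'; python3 -m crank '[0,0,0,0,0.001,0,35, 0,0,0,0,0.001,0,35, 0,0,0,0,0,0,35, 0,0,0,0,0,0,35]'
```

```text
time_s: 63.35
position: [0.6387, -0.1618, 0.1116]
tool_rot: [[-0.012, 1.0, -0.0], [1.0, 0.012, 0.005], [0.005, -0.0, -1.0]]
ft_force: [0.4, 1.0, 0.3]
grip_width: 0.0298
time_s: 63.75
position: [0.6387, -0.1599, 0.1118]
tool_rot: [[-0.012, 1.0, 0.0], [1.0, 0.012, 0.005], [0.005, 0.0, -1.0]]
ft_force: [-0.1, 0.1, 1.3]
grip_width: 0.0301
time_s: 64.15
position: [0.6388, -0.1576, 0.1117]
tool_rot: [[-0.012, 1.0, 0.0], [1.0, 0.012, 0.006], [0.006, 0.0, -1.0]]
ft_force: [-0.5, -0.4, 0.6]
grip_width: 0.0297
time_s: 64.55
position: [0.6387, -0.1556, 0.1116]
tool_rot: [[-0.012, 1.0, -0.0], [1.0, 0.012, 0.006], [0.006, 0.0, -1.0]]
ft_force: [0.5, 0.3, 0.4]
grip_width: 0.0296
```

```bash
python3 -m crank '[0,0,0,0,0,0.006,35, 0,0,0,0,0.001,0,35, 0,0,0,0,0.001,0,35, 0,0,0,0,0,0,35, 0,0,0,0,0,0,35]'; python3 -m crank '[0,0,0,0,0.001,0,35, 0,0,0,0,0.001,0,35, 0,0,0,0,0,0,35, 0,0,0,0,0,0,35]'; python3 -m crank '[0,0,0,0,0.001,0,35, 0,0,0,0,0.001,0,35, 0,0,0,0,0,0,35, 0,0,0,0,0,0,35]'
```

```text
time_s: 65.05
position: [0.6387, -0.1537, 0.1176]
tool_rot: [[-0.012, 1.0, -0.0], [1.0, 0.012, 0.006], [0.006, -0.0, -1.0]]
ft_force: [0.2, -0.2, -0.1]
grip_width: 0.0295
time_s: 65.45
position: [0.6387, -0.1516, 0.1176]
tool_rot: [[-0.012, 1.0, -0.0], [1.0, 0.012, 0.006], [0.006, -0.0, -1.0]]
ft_force: [0.4, 0.5, -0.0]
grip_width: 0.0298
time_s: 65.85
position: [0.6387, -0.1496, 0.1176]
tool_rot: [[-0.012, 1.0, -0.0], [1.0, 0.012, 0.006], [0.006, -0.0, -1.0]]
ft_force: [0.3, 0.0, -0.5]
grip_width: 0.0298
```

```bash
cat > fin.py <<'E'
from h import *
o=observe(); print(o["position"],o["time_s"]); d=get_image("wrist")
h=cv2.cvtColor(d["frame"],cv2.COLOR_RGB2HSV);H,S,V=[h[...,i] for i in range(3)]
m=(H>10)&(H<30)&(S>120)&(V>60)
for c,st in blobs(m,300): print(c,st)
for r in range(200,340,10): c=np.flatnonzero(m[r,150:400]); print(r,(int(c.min()+150),int(c.max()+150)) if len(c) else 0,end=" ; ")
p=o["position"]
print([proj(d,(.637,y,.134)).round(1) for y in (p[1]-.015,p[1]-.009,p[1],p[1]+.009,p[1]+.015)])
E
python3 fin.py
```

```text
[ 0.63872604 -0.14961232  0.11762226] 65.85
[270.8 258.2] [ 230  198   81  135 8403]
200 (243, 304) ; 210 (237, 307) ; 220 (231, 308) ; 230 (230, 309) ; 240 (231, 309) ; 250 (232, 309) ; 260 (244, 309) ; 270 (240, 309) ; 280 (241, 309) ; 290 (241, 303) ; 300 (242, 286) ; 310 (242, 286) ; 320 (244, 285) ; 330 (247, 282) ; [array([239.2, 296. ]), array([254.9, 296.1]), array([278.5, 296.3]), array([302. , 296.5]), array([317.7, 296.6])]
```

```bash
python3 -m crank '[0,0,0,0,0.001,0,35, 0,0,0,0,0.001,0,35, 0,0,0,0,0.001,0,35, 0,0,0,0,0.001,0,35, 0,0,0,0,0.001,0,35, 0,0,0,0,0.001,0,35, 0,0,0,0,0,0,35, 0,0,0,0,0,0,35]'; python3 -m crank '[0,0,0,0,0.001,0,35, 0,0,0,0,0.001,0,35, 0,0,0,0,0.001,0,35, 0,0,0,0,0,0,35, 0,0,0,0,0,0,35]'; python3 -m crank '[0,0,0,0,0.001,0,35, 0,0,0,0,0.001,0,35, 0,0,0,0,0.001,0,35, 0,0,0,0,0,0,35, 0,0,0,0,0,0,35]'; python3 fin.py
```

```text
time_s: 66.7
position: [0.6387, -0.1436, 0.1175]
tool_rot: [[-0.012, 1.0, -0.0], [1.0, 0.012, 0.006], [0.006, -0.0, -1.0]]
ft_force: [0.5, 0.5, 1.0]
grip_width: 0.0302
time_s: 67.2
position: [0.6387, -0.1406, 0.1176]
tool_rot: [[-0.012, 1.0, -0.0], [1.0, 0.012, 0.006], [0.006, -0.0, -1.0]]
ft_force: [-0.3, 0.1, 0.6]
grip_width: 0.03
time_s: 67.7
position: [0.6387, -0.1376, 0.1176]
tool_rot: [[-0.012, 1.0, -0.0], [1.0, 0.012, 0.006], [0.006, -0.0, -1.0]]
ft_force: [-0.2, -0.6, -0.7]
grip_width: 0.03
[ 0.63870733 -0.13762366  0.11760344] 67.7
[267.4 260.7] [ 224  199   83  139 8606]
200 (239, 298) ; 210 (232, 302) ; 220 (227, 304) ; 230 (224, 306) ; 240 (226, 305) ; 250 (226, 305) ; 260 (242, 305) ; 270 (239, 305) ; 280 (239, 305) ; 290 (240, 303) ; 300 (240, 285) ; 310 (241, 285) ; 320 (242, 285) ; 330 (244, 284) ; [array([239.2, 296. ]), array([254.9, 296.2]), array([278.4, 296.4]), array([302. , 296.6]), array([317.7, 296.7])]
```

```bash
python3 -m crank '[0,0,0,0,0.001,0,35, 0,0,0,0,0.001,0,35, 0,0,0,0,0,0,35, 0,0,0,0,0,0,35, 0,0,0,0,0,0,35]'; python3 -m crank '[0,0,0,0,0.001,0,35, 0,0,0,0,0.001,0,35, 0,0,0,0,0,0,35, 0,0,0,0,0,0,35, 0,0,0,0,0,0,35]';python3 fin.py
```

```text
time_s: 68.25
position: [0.6387, -0.1364, 0.1179]
tool_rot: [[-0.012, 1.0, 0.0], [1.0, 0.012, 0.004], [0.004, 0.0, -1.0]]
ft_force: [-0.9, -5.4, 2.5]
grip_width: 0.0302
time_s: 68.75
position: [0.6388, -0.1358, 0.1186]
tool_rot: [[-0.011, 1.0, 0.001], [1.0, 0.011, 0.002], [0.002, 0.001, -1.0]]
ft_force: [-3.5, -10.5, 5.1]
grip_width: 0.0301
[ 0.6387568  -0.13580765  0.11855567] 68.75
[266.3 260.3] [ 223  198   83  140 8592]
200 (237, 296) ; 210 (230, 300) ; 220 (225, 303) ; 230 (223, 305) ; 240 (224, 304) ; 250 (225, 304) ; 260 (241, 304) ; 270 (239, 304) ; 280 (239, 304) ; 290 (239, 302) ; 300 (240, 284) ; 310 (240, 284) ; 320 (242, 285) ; 330 (243, 283) ; [array([239.2, 294.5]), array([254.8, 294.7]), array([278.2, 294.9]), array([301.6, 295.1]), array([317.2, 295.3])]
```

```bash
python3 -m crank '[0,0,0,0,-0.002,0,35, 0,0,0,0,-0.002,0,35, 0,0,0,0,-0.002,0,35, 0,0,0,0,-0.002,0,35, 0,0,0,0,-0.002,0,35, 0,0,0,0,-0.001,0,35, 0,0,0,0,0,0,35, 0,0,0,0,0,0,35, 0,0,0,0,0,0,35, 0,0,0,0,0,0,35, 0,0,0,0,0,0,35, 0,0,0,0,0,0,35, 0,0,0,0,0,0,35, 0,0,0,0,0,0,35, 0,0,0,0,0,0,35, 0,0,0,0,0,0,35, 0,0,0,0,0,0,35, 0,0,0,0,0,0,35, 0,0,0,0,0,0,35, 0,0,0,0,0,0,35]'; python3 fin.py
```

```text
time_s: 70.8
position: [0.6388, -0.1448, 0.1177]
tool_rot: [[-0.012, 1.0, 0.0], [1.0, 0.012, 0.005], [0.005, 0.0, -1.0]]
ft_force: [0.6, -0.3, 1.2]
grip_width: 0.0299
[ 0.63875658 -0.14482665  0.11770033] 70.8
[280.4 260.5] [ 240  199   83  139 8578]
200 (254, 311) ; 210 (246, 315) ; 220 (242, 320) ; 230 (240, 322) ; 240 (241, 321) ; 250 (242, 321) ; 260 (245, 310) ; 270 (245, 309) ; 280 (245, 309) ; 290 (245, 309) ; 300 (262, 305) ; 310 (262, 305) ; 320 (263, 305) ; 330 (264, 304) ; [array([239.1, 295.8]), array([254.9, 296. ]), array([278.4, 296.2]), array([301.9, 296.4]), array([317.6, 296.5])]
```

```bash
python3 -m crank '[0,0,0,0,0.0015,0.01,35, 0,0,0,0,0,0.03,35, 0,0,0,0,0,0.03,35, 0,0,0,0,0,0.0323,35, 0,-0.15,0,-0.0221,-0.0346,0,35, 0,-0.15,0,-0.0221,-0.0346,0,35, 0,-0.15,0,-0.0221,-0.0346,0,35, 0,-0.15,0,-0.0221,-0.0346,0,35, 0,0,0,-0.0221,-0.0346,0,35, 0,0,0,-0.0221,-0.0346,0,35, 0,0,0,0,0,0,35, 0,0,0,0,0,0,35, 0,0,0,0,0,0,35, 0,0,0,0,0,0,35, 0,0,0,0,0,0,35, 0,0,0,0,0,0,35, 0,0,0,0,0,0,35, 0,0,0,0,0,0,35, 0,0,0,0,0,0,35]'; python3 - <<'E'
from h import *
d=get_image("wrist"); print(observe()["position"]); f=d["frame"].max(2)
for p in [(.648,-.362,.073),(.669,-.348,.073)]: print(proj(d,p).round(1))
print(f[204:240,258:294:4].T)
E
python3 look.py
```

```text
time_s: 72.75
position: [0.5104, -0.3444, 0.2196]
tool_rot: [[-0.017, 0.839, 0.543], [1.0, 0.013, 0.011], [0.002, 0.543, -0.839]]
ft_force: [-0.4, -0.4, 0.0]
grip_width: 0.0301
[ 0.5104214  -0.34439073  0.21961939]
[257.7 216.1]
[271.2 228.6]
[[164 163 163 166 163 166 167 166 146  89  46  44  56  57 100 151 166 169
  168 131  67  43  44  44  42  51  36  84 146 170 168 168 169 169 167 169]
 [163 165 162 163 168 166 165 168 121  61  45  44  53  55 122 159 166 167
  164 124  66  42  45  45  47  48  45  83 148 167 167 170 166 165 168 169]
 [170 163 166 165 170 168 168 166 117  58  49  50  56  56 133 168 166 165
  162 128  73  44  46  46  45  48  52  87 147 169 167 170 163 168 170 169]
 [168 166 169 168 170 167 168 169 114  45  48  49  53  55 132 166 164 166
  169 129  71  47  46  50  42  42  47  97 149 163 168 168 171 167 168 166]
 [167 169 166 167 168 166 169 168 112  41  48  51  52  59 134 167 166 166
  165 117  53  45  45  47  46  44  44 108 154 168 168 169 169 169 169 168]
 [169 169 168 168 168 167 165 167 113  45  47  49  50  54 134 170 167 166
  167 119  58  45  45  45  46  46  46 
[... 172 characters left out ...]
 167 168 166]
 [111 113 114 112 114 116 115 122 116 117 117 114 116 146 206 233 234 235
  237 233 233 235 236 183  80  46  49 108 157 166 168 169 166 169 170 168]
 [111 109 114 112 112 116 119 119 118 118 117 113 117 148 208 234 234 235
  234 234 233 234 234 176  68  47  49 134 170 169 168 170 166 167 170 170]]
top red [177.9 234.5] [ 19  18 262] table [0.487 0.389] pan [0.473 0.369]
scene red [199.3 190.1] [ 19  15 211] table [0.499 0.402] pan [0.436 0.33 ]
scene white [231.5 170.5] [ 16  26 212] table [0.63  0.372] pan [0.554 0.302]
scene white [217.9 200. ] [ 18  15 129] table [0.5   0.325] pan [0.437 0.26 ]
scene white [396.5 249.7] [ 23  29 344] table [ 0.646 -0.23 ] pan [ 0.568 -0.242]
```

```bash
python3 -m crank '[0,0.15,0,-0.02,0,0.03,35, 0,0.15,0,-0.02,0,0.03,35, 0,0.15,0,-0.02,0,0.02,35, 0,0.15,0,-0.02,0,0,35, 0,0,0,0,0,0,35, 0,0,0,0,0,0,35]'; python3 - <<'E'
from h import *
d=get_image("top"); f=d["frame"][218:270,160:265]
g=cv2.resize(cv2.cvtColor(f,cv2.COLOR_RGB2GRAY),None,fx=6,fy=6,interpolation=cv2.INTER_CUBIC)
c=cv2.HoughCircles(g,cv2.HOUGH_GRADIENT,1,80,param1=60,param2=20,minRadius=42,maxRadius=66)
for u,v,r in c[0][:6]: print(160+u/6-.4,218+v/6-.4,r/6, plane(d,160+u/6-.4,218+v/6-.4,.105).round(4))
# expected cap-top centres (base at stop)
O=np.array([.500,.291,.024]);ey=np.array([-.043,.999,0]);ex=np.array([.970,.042,-.2377]);n=np.array([.2375,.01,.971])
for y in (.092,0,-.092): q=O+y*ey-.0295*ex+.078*n; print("exp",q.round(4),proj(d,q).round(1))
for nm in ("scene",):
    s=get_image(nm)
    for y in (.092,0,-.092): q=O+y*ey-.0295*ex+.078*n; print(proj(s,q).round(1))
    h=cv2.cvtColor(s["frame"],cv2.COLOR_RGB2HSV); m=(h[...,0]>3)&(h[...,0]<22)&(h[...,1]>60)&(h[...,2]>40)
    for c,st in blobs(m[180:245,160:275],25): print("brown",c+[160,180],st)
E
```

```text
time_s: 73.5
position: [0.431, -0.3442, 0.2988]
tool_rot: [[-0.014, 1.0, -0.023], [1.0, 0.014, 0.012], [0.012, -0.022, -1.0]]
ft_force: [-0.2, -0.1, 0.1]
grip_width: 0.0297
208.18333 231.68333 9.433333 [0.4913 0.2921 0.105 ]
181.18333 241.01668 9.066667 [0.4637 0.3736 0.105 ]
238.51666 230.01668 9.183333 [0.4953 0.2    0.105 ]
exp [0.486  0.3824 0.1068] [178.3 233.7]
exp [0.4899 0.2905 0.1068] [208.6 232. ]
exp [0.4939 0.1986 0.1068] [238.9 230.4]
[200.1 189.1]
[223.6 200.7]
[248.1 212.8]
brown [200.1 203.4] [ 32  17  16  14 151]
```

```bash
python3 - <<'E'
from rig import *
print(close_job())
E
```

```text
the job is handed in; nothing more can be done
None
```

The job is done and handed in at 73.5 s of the 210 s allowed. All three lot jars (two white caps, one red) were weighed, then filed in the rack, and the poise is back at its zero stop.

- **Weighing:** with all three jars on the pan, I set the poise and let go. The scale stood free for over 3 s with the pointer about in the middle of the mark. In the close wrist view the pointer sat 12.2 px from the mark. It sat 12.3 px away at the end, with the scale empty and the poise home, so the weighing was balanced.
- **Knocked jar:** the second white jar had been pushed about 2 cm on the pan. I saw it and picked it up from its new place.
- **Rack:** each jar was slid down its own lane until the back stop pushed back with 12–21 N. In the final top view the two white caps are within 0.5 px of where they should be. The circle finder missed the red cap. A colour check put it 0.8 px off (about 2 mm), the same offset that check showed for a white cap.
- **Poise:** it did not start at home but about 18 mm out. I noticed this on the return, when it slid past its starting point, and pushed it to a firm stop (10 N). The empty scale then stood level.
- **Not checked:** I did not measure the bystander items afterwards. I never moved near them at table level and saw no unexpected forces. I had no picture views left for a last look, so the final checks were done by calculation from the camera images.

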